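Stock the parts cabinet

TASK

Put the spare case hardware away in the near half of the sloping grey parts cabinet: slide its near door all the way away from you, behind the far door, lay every black bow handle from the desk inside, and pour all the black ball knobs out of the metal cup into the same compartment. Then stand the empty cup upright on the desk again and slide the near door fully shut. The far door stays shut, and the other things on the desk stay where they are.

Things in the scene. Friction and masses are not known exactly. Their poses are not given: they have to be found in the camera images.
- cabinet: Low grey parts cabinet, fixed, 400 mm long (own y), 200 deep (own x). Its end at own +y is nearest to the robot. Origin: centre of its underside. The top slopes up along own x at 0.21 rad: 75 mm high at -x, 118 at +x. Two steel doors slide along y in a double track on the slope, each over one half; track lips stand 18 mm above the slope along both long edges. A partition parts the halves
- bin_floor (a point): Point on the inner floor (8 mm up) of the near compartment, below the centre of the clear opening left by the fully open near door; axes as the cabinet's. The opening runs +-86 mm along y and +-90 mm along x from here (the compartment goes on to y -106 mm below the opened door). Its rim is 67 mm above the floor at the -x edge, 110 mm at the +x edge
- near_door (a joint): Slide of the near door, m: 0 shut, 0.175 fully open (moved along the cabinet's -y, away from the robot, under and behind the far door). It starts 0 to 30 mm open, takes about 2 N to move and stays where it is left
- near_door_handle (a point): Middle of the near door's bar pull: round bar 10 mm thick, 80 mm long, along the cabinet's x (across the sliding direction, sloping with the top), on two posts 66 mm apart, 36 mm above the door sheet; at y +185 mm in the cabinet when shut, +10 mm when open, close to the far door's edge, whose top is 25 mm below the bar. Pinch it across from above, or push it
- far_door (a joint): Slide of the far door, in m: 0 shut (as it starts), grows as it moves along the cabinet's +y over the near door; leave it at 0
- cup: Plain aluminium cup, 72 mm high, outside 57 mm across at the foot and 66 mm at the rim, wall 3 mm, about 0.14 kg, holding six ball knobs in its lower 45 mm; origin: centre of its underside, z along its axis to the mouth. The knobs roll out once it is tipped past level
- cup_rim (a point): Centre of the cup's mouth, 72 mm above its underside
- knob_1: Black ball knob, 22 mm across, 20 mm high with a flat brass-inset seat, 14 g; it rolls. Origin: centre of the seat. Starts in the cup
- knob_2: Black ball knob, 22 mm across, 20 mm high with a flat brass-inset seat, 14 g; it rolls. Origin: centre of the seat. Starts in the cup
- knob_3: Black ball knob, 22 mm across, 20 mm high with a flat brass-inset seat, 14 g; it rolls. Origin: centre of the seat. Starts in the cup
- knob_4: Black ball knob, 22 mm across, 20 mm high with a flat brass-inset seat, 14 g; it rolls. Origin: centre of the seat. Starts in the cup
- knob_5: Black ball knob, 22 mm across, 20 mm high with a flat brass-inset seat, 14 g; it rolls. Origin: centre of the seat. Starts in the cup
- knob_6: Black ball knob, 22 mm across, 20 mm high with a flat brass-inset seat, 14 g; it rolls. Origin: centre of the seat. Starts in the cup
- handle_1: Black plastic bow handle (a flat C) lying flat, 13 mm thick: a bar 110 mm long and 13 mm wide along own y, with a 14 mm wide leg at each end pointing to own +x, 33 mm from the bar's middle line. Origin: underside of the bar's middle; z up. 60 g; grip the bar across its width. One to three handles are present (None if absent)
- handle_2: Black plastic bow handle (a flat C) lying flat, 13 mm thick: a bar 110 mm long and 13 mm wide along own y, with a 14 mm wide leg at each end pointing to own +x, 33 mm from the bar's middle line. Origin: underside of the bar's middle; z up. 60 g; grip the bar across its width. One to three handles are present (None if absent)
- handle_3: Black plastic bow handle (a flat C) lying flat, 13 mm thick: a bar 110 mm long and 13 mm wide along own y, with a 14 mm wide leg at each end pointing to own +x, 33 mm from the bar's middle line. Origin: underside of the bar's middle; z up. 60 g; grip the bar across its width. One to three handles are present (None if absent)
- desk_lamp: Fixed desk lamp between the cabinet and the loose parts; origin on the desk near the front of its base. Round base 140 mm across, 31 mm high, centred 40 mm ahead; column at its far side; the head, 133 mm long, reaches 110 mm towards the robot from the origin, 330 to 363 mm above the desk: pass over it. Boxes hang on the wall above the desk's back half from about 0.6 m up, so lift high only close to the robot
- iron_stand: Fixed soldering stand, base 138x121 mm, 13 mm high; its blue iron slants up to 200 mm above the desk, away from the robot
- solder_reel: Bystander: small reel of solder, 55x98x28 mm, lying loose on the desk
- masking_tape: Bystander: roll of amber tape, 92 mm across, 12 mm thick, lying flat and loose
Mind the look-alikes: they are no part of the job. Leave any green or purple look-alike of the cup alone.

How it is judged:
By the outcome, as a careful person would: the job done as asked, in the order asked, and still so for the second after the job is handed in, with the robot touching nothing.
Of handle_1, handle_2, handle_3 only 1 to 3 are there at a start; the rules pass over those that are not, and their reading is None.
At some moment in a run one of handle_1, handle_2, handle_3, cup may be knocked a few centimetres aside while the robot is not near it.
It also fails if it takes over 210 s, if anything falls off the work surface, if the arm or the gripper's body presses on something with over 40 N, if the wrist force passes 120 N, or if a joint passes its speed limit or range.

ROBOT

A 6-joint arm with a two-finger parallel gripper is mounted at the origin on a cart in front of the work surface, level with it; the furniture and walls round the work are solid. World frame = base frame: x ahead of the robot, y to its left, z up, the work surface at z = 0. Lengths are in mm, angles in rad, forces in N, time in s.
With the tool pointing down it reaches from about 350 to 775 mm from the base axis. Payload 7.3 kg.
Tool frame: the origin (TCP) lies at the very end of the fingers, on their centre line; the grasp point (between the pads) lies 19 mm behind it (bot.grasp_offset is the distance from the TCP to the grasp point, in mm); z points along the fingers, y is the direction in which the jaws open and shut (so a half turn about z gives the same grasp; the last joint's range is limited). The gripper opens to 92 mm and grips with 3 to 60 N. Pads are 19 mm wide; open, the fingers measure 130 mm over their backs; the gripper's body (75 mm by 190 mm) begins 47 mm behind the grasp point.
Start: joints at [1.142, 0.342, 1.524, -0, 1.275, -0.146], TCP at [146.484, 504.17, 226.741] pointing down, gripper open.
Joint ranges: [-2.53, 2.53], [-0.77, 2.02], [0.04, 2.7], [-1, 4.14], [0.28, 2.66], [-3.11, 3.11]. Speed limits (rad/s): [2.57, 2.57, 3.14, 3.14, 3.14, 3.14].

INTERFACE

Orientations are given as [roll, pitch, yaw] about the fixed x, y, z axes, in that order (R = Rz(yaw) Ry(pitch) Rx(roll)).
In Python, from plant import bot gives the robot as it stands.
- The arm moves only by the tool servo_tool, never from a script. Its arguments are lists of equal length, an entry for each row: "angular": the turn, a rotation vector about the world's x, y, z in degrees, a list of three; "slide": the shift along the world's x, y, z in mm, a list of three; "grip": the opening, from -1 (shut) to 1 (fully open), so that 0 is half open. In form: {"angular": [[ax, ay, az], ...], "slide": [[dx, dy, dz], ...], "grip": [grip, ...]}. A call has 1 to 10 rows; each row is the pose to reach, as a shift and turn from the pose commanded when the call began; what a row does not reach only later rows make up. A row lasts 1/12 s, in which the tool goes at most 41.7 mm and 7.16 degrees, less where a joint would pass 70% of its speed; a pose out of reach is approached as far as the arm can. A call with a gripper value outside its range is refused whole. The fingers move at their own pace and stop on an object; the grip force is fixed at half the most. Time passes only in rows, so rows that repeat a pose let the fingers close. It gives the time, the measured TCP pose, the force and the opening at its end, in the units of the state.
- bot.get_obs(): the state, without advancing time (a new reading comes with each control period).
- bot.capture(name): name is "scene" or "side" or "wrist"; returns a dict with "img" (480x640x3 uint8, blue, green, red), "range_z" (480x640 float32, mm along the optical axis (not along the pixel's ray), 0 where there is no reading), "fov_y" (degrees; the focal length in pixels is half the picture's height over the tangent of half this angle, whatever the lens; pixels are square), "cx", "cy" (the principal point, pixels), "dist" ([k1, k2, p1, p2, k3] as OpenCV has them; the pictures are not rectified), "R" (3x3) and "t" (3): a world point X has camera coordinates R X + t; the wrist camera has in their place "T_tool_cam" (4x4, takes a point from camera to tool coordinates, whose origin is the TCP and whose axes are the flange's). Camera axes: x right, y down, z forward; pixel columns grow to the right and rows downward; lengths in mm; the calibration is good to about 2 mm. A picture is of the moment at which its call begins: read the wrist's pose just before it.
- bot.close_job(): hands the job in, once; it reports no verdict.
The state is a dict: "time": time; "joint_positions": joint angles; "dq": joint speeds; "tau": joint torques, N m; "tool_pos": TCP position; "tcp_rot": TCP orientation; "contact_force": force on the tool from outside, world axes, zero at the start; "moment": the same for the moment, N m; "grip_width": finger opening in mm.
Only numpy, scipy, OpenCV 4.12 (cv2) and the standard library are available. Lean on these libraries where they do the work, as an engineer would, in place of code of your own. Each camera call takes 0.05 s, during which the arm holds its last target.

## Working session

There is one attempt and no reset: what is moved stays moved. The work goes in short steps, Python scripts to look and compute and a tool call to move; the robot and the scene stay as the last step left them, time stands still between calls to the robot, and variables do not carry over. Pictures are saved under pics/ and viewed, and the job is handed in when it is done.

Besides the shell and the picture viewer there is one more tool, called after "Emit:" as name(argument=value, ...), one argument or row to a line, values as JSON. servo_tool: Moves the arm, as the interface text tells. Its arguments: {"type":"object","properties":{"angular":{"type":"array","items":{"type":"array","items":{"type":"number"}}},"slide":{"type":"array","items":{"type":"array","items":{"type":"number"}}},"grip":{"type":"array","items":{"type":"number"}}},"required":["angular","slide","grip"]}

```bash
mkdir -p pics; ls
python3 - <<'E'
from plant import bot
import cv2,numpy as np
o=bot.get_obs(); print({k:np.round(v,3) for k,v in o.items()})
for n in ["scene","side","wrist"]:
    c=bot.capture(n); cv2.imwrite(f"pics/{n}0.png",c["img"]); print(n,c["fov_y"],c["cx"],c["cy"],c["dist"],c.get("R"),c.get("t"),c.get("T_tool_cam"))
E
```

```text
pics
{'time': np.float64(0.0), 'joint_positions': array([ 1.142,  0.343,  1.525, -0.   ,  1.275, -0.146]), 'dq': array([-0.001,  0.001,  0.   ,  0.   ,  0.002, -0.001]), 'tau': array([ -0.   , -43.125, -24.422,   0.072,   0.056,  -0.   ]), 'tool_pos': array([146.314, 503.766, 226.027]), 'tcp_rot': array([-3.14 , -0.   ,  2.859]), 'contact_force': array([0.496, 0.67 , 1.33 ]), 'moment': array([ 0.017, -0.048, -0.024]), 'grip_width': np.float64(91.935)}
scene 45.01729211420636 322.4106050000528 240.48728637512664 [-0.09579234  0.          0.          0.          0.        ] [[ 0.33270188 -0.94298954 -0.00895487]
 [-0.81118757 -0.28133161 -0.51266681]
 [ 0.48092015  0.17782929 -0.85854094]] [-237.34011619  457.6418631  1410.67736276] None
side 52.740380910916436 316.9501241574196 239.90542784458347 [-0.08479754  0.          0.          0.          0.        ] [[-0.99881679 -0.04843579 -0.00435733]
 [-0.03625812  0.80140431 -0.59702301]
 [ 0.03240926 -0.59615862 -0.80221228]] [ 532.91908241  131.30133802 1121.88540765] None
wrist 63.79644171974263 322.39003973105673 241.35318712852828 [-0.05582417  0.          0.          0.          0.        ] None None [[-1.66975286e-03 -9.59762717e-01 -2.80807298e-01  7.65182150e+01]
 [ 9.99997411e-01 -2.03658930e-03  1.01455320e-03 -9.86664693e-02]
 [-1.54561948e-03 -2.80804877e-01  9.59763633e-01 -1.58288997e+02]
 [ 0.00000000e+00  0.00000000e+00  0.00000000e+00  1.00000000e+00]]
```

View pics/scene0.png

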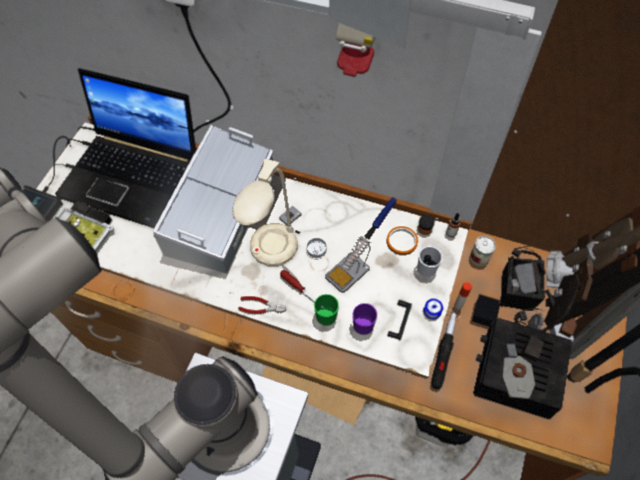

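View pics/side0.png

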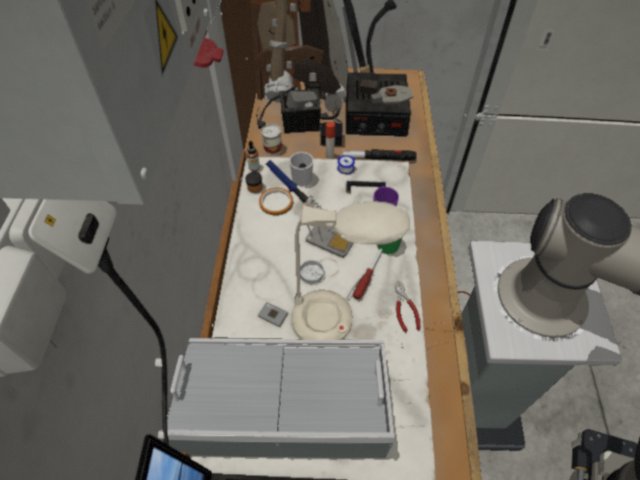

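View pics/wrist0.png

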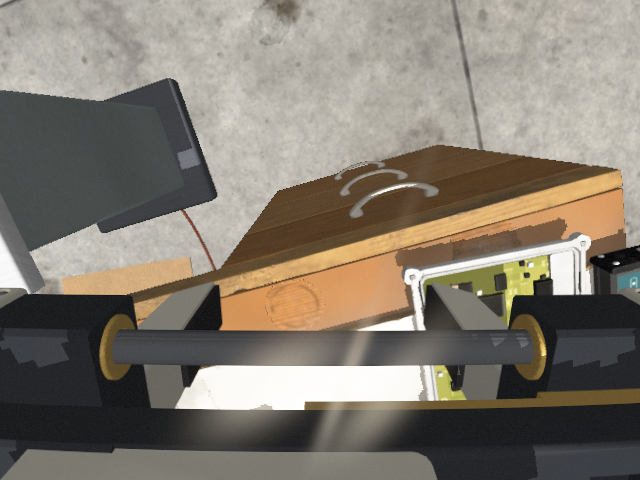

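The scene view shows one black handle at (398,320), the metal cup at (429,263), green and purple look-alikes at (326,310) and (364,320), and the cabinet at (215,200). Next I'll measure with depth.

```bash
cat > h.py <<'E'
import numpy as np,cv2
from scipy.spatial.transform import Rotation as Ro
from plant import bot
def K(c):
    f=240/np.tan(np.radians(c["fov_y"])/2)
    return np.array([[f,0,c["cx"]],[0,f,c["cy"]],[0,0,1.]])
def cap(n):
    o=bot.get_obs(); c=bot.capture(n)
    if n=="wrist":
        Rt=Ro.from_euler('xyz',o["tcp_rot"]).as_matrix(); T=np.eye(4);T[:3,:3]=Rt;T[:3,3]=o["tool_pos"]
        M=np.linalg.inv(T@np.array(c["T_tool_cam"])); c["R"]=M[:3,:3];c["t"]=M[:3,3]
    c["R"]=np.array(c["R"]);c["t"]=np.array(c["t"])
    return c
def rays(c,uv):
    uv=np.asarray(uv,float).reshape(-1,1,2)
    n=cv2.undistortPoints(uv,K(c),np.array(c["dist"])).reshape(-1,2)
    return np.c_[n,np.ones(len(n))]
def pts(c,uv):
    uv=np.asarray(uv).reshape(-1,2); d=rays(c,uv); z=c["range_z"][uv[:,1].astype(int),uv[:,0].astype(int)]
    return (d*z[:,None]-c["t"])@c["R"]
def plane(c,uv,h):
    d=rays(c,uv)@c["R"]; o=-c["R"].T@c["t"]
    return o+d*((h-o[2])/d[:,2])[:,None]
def cloud(c):
    v,u=np.mgrid[0:480,0:640]; P=pts(c,np.c_[u.ravel(),v.ravel()]).reshape(480,640,3); P[c["range_z"]==0]=np.nan; return P
def proj(c,X):
    r,_=cv2.Rodrigues(c["R"]); return cv2.projectPoints(np.asarray(X,float).reshape(-1,3),r,c["t"],K(c),np.array(c["dist"]))[0].reshape(-1,2)
def ob():
    o=bot.get_obs(); print('t',round(float(o['time']),2),np.round(o['tool_pos'],1),np.round(o['tcp_rot'],3),'F',np.round(o['contact_force'],1),'w',round(float(o['grip_width']),1),'q',np.round(o['joint_positions'],2)); return o
E
python3 - <<'E'
from h import *
s=cap("scene"); d=cap("side")
a=cv2.resize(s["img"][100:340,140:460],None,fx=2.5,fy=2.5,interpolation=cv2.INTER_CUBIC); cv2.imwrite("pics/z1.png",a)
b=cv2.resize(d["img"][120:470,150:450],None,fx=1.7,fy=1.7,interpolation=cv2.INTER_CUBIC); cv2.imwrite("pics/z2.png",b)
P=cloud(s);Q=cloud(d)
for n,c,uv in [("handle",s,(405,318)),("cup",s,(429,258)),("tape",s,(390,240)),("green",s,(326,320)),("reel",s,(433,309)),("desk",s,(400,350)),("side tape",d,(276,191)),("cupS",d,(302,160)),("desk",d,(300,250))]:
    print(n,np.round(pts(c,[uv])[0]))
# handle mask
for c,nm,box in ((s,"s",(380,290,420,345)),(d,"d",(340,172,390,196))):
    x0,y0,x1,y1=box; m=c["img"][y0:y1,x0:x1].max(2)<70
    v,u=np.nonzero(m); uv=np.c_[u+x0,v+y0]; X=plane(c,uv,13); r=cv2.minAreaRect(X[:,:2].astype(np.float32)); print(nm,len(uv),r,np.round(cv2.boxPoints(r)),X[:,:2].mean(0))
# cabinet points
for uv in [(215,130),(253,143),(178,200),(230,220),(190,210),(160,228),(228,245)]: print(uv,np.round(pts(s,[uv])[0]))
E
```

```text
handle [ 418. -338.   12.]
cup [ 602. -354.   40.]
tape [ 652. -231.  -10.]
green [ 330. -146.   47.]
reel [ 462. -402.   25.]
desk [ 334. -350.   -4.]
side tape [ 660. -298.    3.]
cupS [ 593. -376.   47.]
desk [ 581. -108.   -2.]
s 181 ((410.07489013671875, -324.4599914550781), (33.0829963684082, 106.92427062988281), 89.29837036132812) [[ 356. -340.]
 [ 463. -342.]
 [ 464. -309.]
 [ 357. -307.]] [ 410.84367053 -329.91073778]
d 153 ((416.4347839355469, -318.44903564453125), (102.28226470947266, 29.645076751708984), 2.6754672527313232) [[ 365. -306.]
 [ 366. -336.]
 [ 468. -331.]
 [ 467. -301.]] [ 423.1943797  -325.03134753]
(215, 130) [769. 362. 127.]
(253, 143) [780. 245. 100.]
(178, 200) [507. 357. 116.]
(230, 220) [509. 201.  88.]
(190, 210) [490. 311. 113.]
(160, 228) [405. 359. 121.]
(228, 245) [433. 173.  90.]
```

View pics/z1.png

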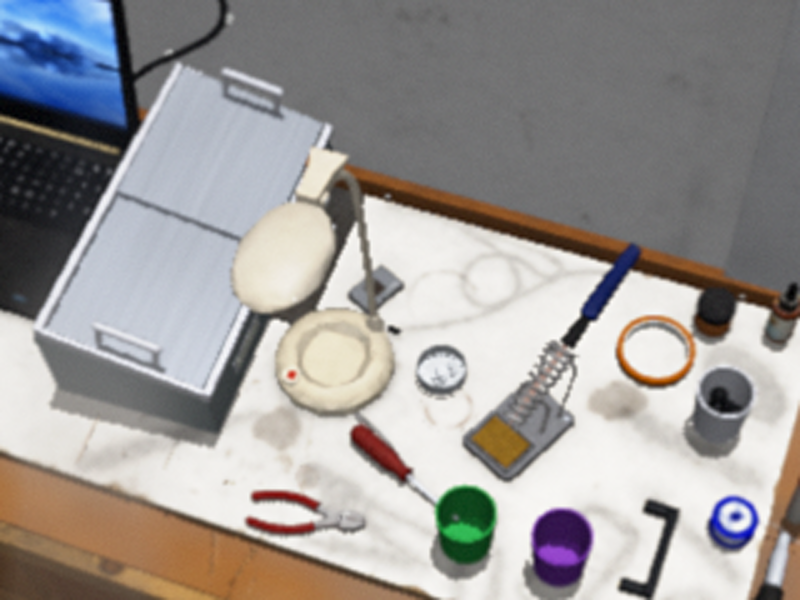

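View pics/z2.png

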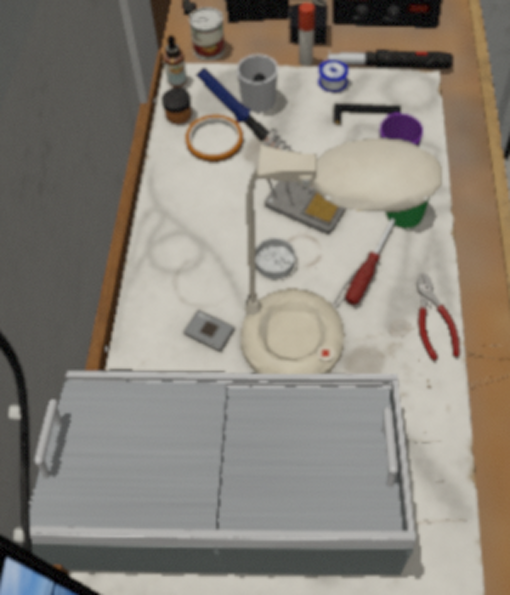

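```bash
cat > cab.py <<'E'
from h import *
def fit(c,poly):
    m=np.zeros((480,640),np.uint8); cv2.fillPoly(m,[np.array(poly,np.int32)],1)
    X=cloud(c)[m>0]; X=X[np.isfinite(X[:,0])]
    for _ in range(5):
        A=np.c_[X[:,:2],np.ones(len(X))]; k=np.linalg.lstsq(A,X[:,2],rcond=None)[0]; r=X[:,2]-A@k; X=X[abs(r)<2.5*r.std()+.5]
    return k,r.std(),len(X),X.mean(0)
E
python3 - <<'E'
from cab import *
s=cap("scene"); d=cap("side")
for c,poly in ((s,[(192,185),(225,200),(195,222),(172,212)]),(s,[(213,140),(255,155),(230,195),(195,178)]),(d,[(180,350),(275,350),(270,420),(185,420)]),(d,[(290,350),(370,350),(370,420),(290,420)])):
    k,sd,n,mu=fit(c,poly); g=np.hypot(k[0],k[1]); print('slope',np.arctan(g),'dir(own x yaw)',np.degrees(np.arctan2(k[1],k[0])),sd,n,np.round(mu))
# top-view height map
for nm,c in(("s",s),("d",d)):
    P=cloud(c).reshape(-1,3); I=c["img"].reshape(-1,3)
    ok=np.isfinite(P[:,0])&(P[:,0]>330)&(P[:,0]<870)&(P[:,1]>100)&(P[:,1]<450)&(P[:,2]>-20)&(P[:,2]<250)
    im=np.zeros((540,350,3),np.uint8); 
    im[(P[ok,0]-330).astype(int),(P[ok,1]-100).astype(int)]=I[ok]
    im=cv2.dilate(im,np.ones((3,3)))
    hm=np.zeros((540,350),np.uint8); hm[(P[ok,0]-330).astype(int),(P[ok,1]-100).astype(int)]=np.clip(P[ok,2]+20,0,255); hm=cv2.applyColorMap(cv2.dilate(hm,np.ones((3,3))),cv2.COLORMAP_JET)
    cv2.imwrite(f"pics/top_{nm}.png",np.hstack([im,hm]))
E
```

```text
slope 0.20846163767828302 dir(own x yaw) 94.70694698748876 3.32437205644076 1050 [517. 304. 108.]
slope 0.20515879281682506 dir(own x yaw) 92.38177294775276 3.5398058436582156 1879 [661. 286. 112.]
slope 0.21133022956898445 dir(own x yaw) 92.22468813016089 1.4148899724673816 6324 [684. 283. 111.]
slope 0.21434301562004643 dir(own x yaw) 92.46587710344025 1.4221213402204707 5703 [496. 270. 101.]
```

View pics/top_s.png

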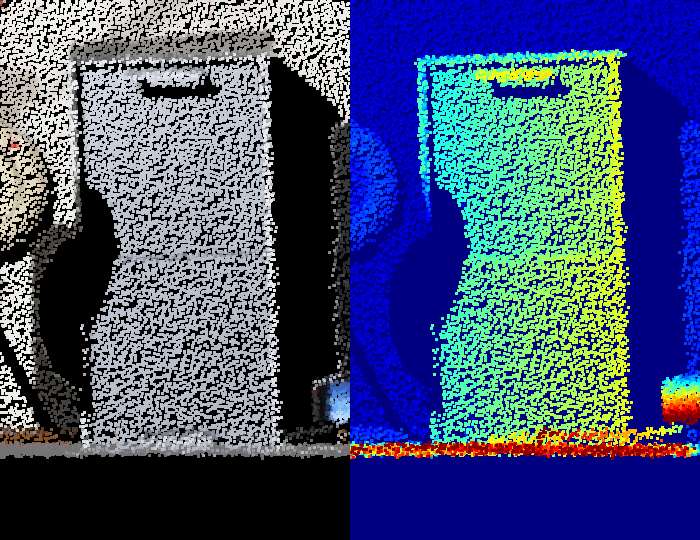

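View pics/top_d.png

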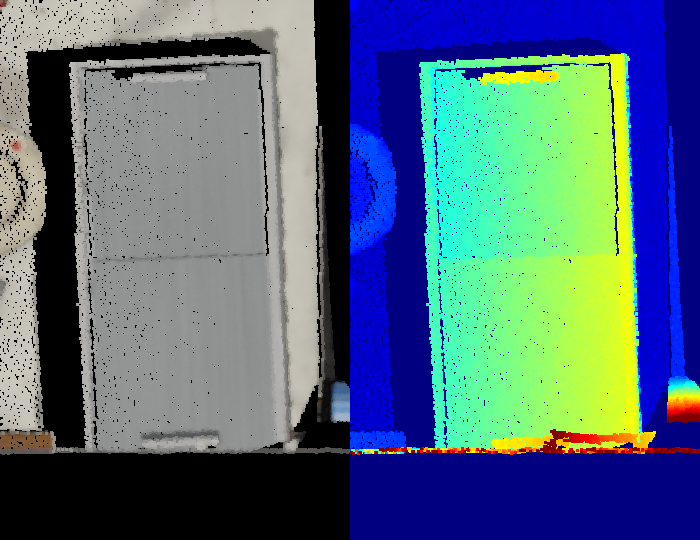

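Run:
```python
from h import *
s=cap("scene"); d=cap("side")
for c,n in((s,'s'),(d,'d')):
    P=cloud(c).reshape(-1,3); P=P[np.isfinite(P[:,0])]
    m=(P[:,0]>395)&(P[:,0]<418)&(P[:,1]>220)&(P[:,1]<320)&(P[:,2]>122); B=P[m]; print(n,'bar',len(B),B.mean(0).round(1),B.min(0).round(),B.max(0).round())
    m=(P[:,0]>300)&(P[:,0]<750)&(P[:,1]>0)&(P[:,1]<250)&(P[:,2]>310)&(P[:,2]<385); B=P[m]; print('lamp head',len(B),np.percentile(B,[1,50,99],axis=0).round() if len(B) else '')
    # near end lip
    for y in (190,230,270,310,350):
        m=(abs(P[:,1]-y)<8)&(P[:,0]>370)&(P[:,0]<402)&(P[:,2]>60)&(P[:,2]<250); print(y,P[m].max(0).round() if m.any() else '',np.median(P[m],0).round() if m.any() else '')
    # laptop / tall things left
    for a,b in(((150,400,0,-100),(700,700,700,900)),):
        pass
    m=(P[:,0]>150)&(P[:,0]<900)&(P[:,1]>380)&(P[:,1]<900)&(P[:,2]>60)&(P[:,2]<500); print('left tall',np.percentile(P[m],[1,50,99],axis=0).round())
# cup: rim
c=s
P=cloud(c); m=(P[...,0]>540)&(P[...,0]<660)&(P[...,1]>-420)&(P[...,1]<-310)&(P[...,2]>60)&(P[...,2]<85); print('rim s',P[m].mean(0),np.percentile(P[m],[2,98],axis=0).round())
P=cloud(d); m=(P[...,0]>540)&(P[...,0]<660)&(P[...,1]>-420)&(P[...,1]<-310)&(P[...,2]>60)&(P[...,2]<85); print('rim d',P[m].mean(0),np.percentile(P[m],[2,98],axis=0).round())
```

```text
s bar 116 [404.8 265.7 137.7] [399. 227. 123.] [413. 301. 149.]
lamp head 1722 [[372.  27. 331.]
 [436.  64. 354.]
 [551. 107. 363.]]
190 [401. 197.  97.] [390. 191.  86.]
230 [402. 238. 139.] [389. 230.  91.]
270 [402. 278. 146.] [388. 271.  99.]
310 [402. 318. 125.] [386. 309. 100.]
350 [401. 358. 138.] [385. 349. 110.]
left tall [[712. 385.  66.]
 [778. 606. 286.]
 [785. 893. 495.]]
d bar 232 [407.7 273.9 139.5] [402. 231. 123.] [414. 309. 150.]
lamp head 3303 [[378.  38. 334.]
 [450.  83. 355.]
 [554. 115. 363.]]
190 [400. 198.  97.] [397. 190.  91.]
230 [397. 238. 106.] [395. 231. 101.]
270 [395. 278. 114.] [393. 270. 110.]
310 [401. 318. 126.] [392. 310. 113.]
350 [401. 358. 132.] [392. 350. 122.]
left tall [[154. 381.  67.]
 [780. 441. 350.]
 [782. 517. 498.]]
rim s [ 590.99614868 -355.98246093   67.9212207 ] [[ 557. -384.   61.]
 [ 623. -325.   74.]]
rim d [ 593.83374325 -349.99960534   66.60552611] [[ 563. -382.   60.]
 [ 622. -317.   73.]]
```

Emit:
servo_tool(
  angular=[
    [0,0,-7],
    [0,0,-14],
    [0,0,-21],
    [0,0,-28],
    [0,0,-35],
    [0,0,-42],
    [0,0,-49],
    [0,0,-56],
    [0,0,-63],
    [0,0,-70],
  ],
  slide=[
    [26,-23,0],
    [52,-47,0],
    [78,-70,0],
    [104,-94,0],
    [130,-117,0],
    [156,-141,0],
    [182,-164,0],
    [208,-188,0],
    [234,-211,0],
    [260,-235,0],
  ],
  grip=[0,0,0,0,0,0,0,0,0,0],
)

```text
time: 1.28
tool_pos: [407.6, 267.9, 226.9]
tcp_rot: [3.141, -0.0, 1.631]
contact_force: [-0.5, 0.5, 0.3]
grip_width: 45.6
```

Run:
```python
from h import *
ob(); w=cap("wrist"); cv2.imwrite("pics/w1.png",w["img"]); ob()
P=cloud(w); 
print(proj(w,[[406,269,134],[389,272,114]]))
```

```text
t 1.28 [407.6 267.9 226.9] [ 3.141 -0.     1.631] F [-0.5  0.5  0.3] w 45.6 q [0.42 0.27 1.62 0.   1.25 0.36]
t 1.33 [412.1 264.2 226.9] [3.138e+00 2.000e-03 1.620e+00] F [ 4.7 -2.7  0.2] w 46.2 q [ 0.42  0.28  1.62 -0.    1.24  0.37]
[[321.13044402 243.72454663]
 [298.047117   230.64480031]]
```

View pics/w1.png

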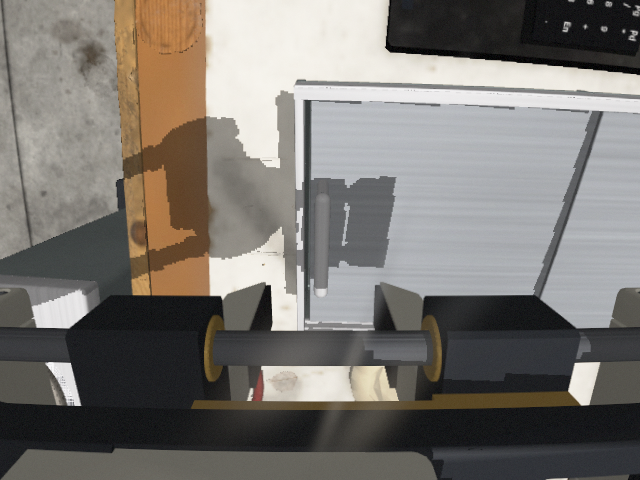

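The bar pull sits at about (321,240), where my estimate put it. I'll go down and pinch it.

Emit:
servo_tool(
  angular=[
    [0,0,-1],
    [0,0,-1],
    [0,0,-1],
    [0,0,-1],
    [0,0,-1],
    [0,0,-1],
    [0,0,-1],
  ],
  slide=[
    [0,0,0],
    [0,0,-25],
    [0,0,-50],
    [0,0,-75],
    [0,0,-95],
    [0,0,-104],
    [0,0,-104],
  ],
  grip=[0,0,0,0,0,0,0],
)

```text
time: 1.92
tool_pos: [404.7, 269.3, 121.1]
tcp_rot: [-3.138, 0.001, 1.621]
contact_force: [-0.6, -0.9, 0.7]
grip_width: 45.7
```

Emit:
servo_tool(
  angular=[
    [0,0,0],
    [0,0,0],
    [0,0,0],
    [0,0,0],
    [0,0,0],
    [0,0,0],
    [0,0,0],
    [0,0,0],
  ],
  slide=[
    [0,0,0],
    [0,0,0],
    [0,0,0],
    [0,0,0],
    [0,0,0],
    [0,0,0],
    [0,0,0],
    [0,0,0],
  ],
  grip=[-1,-1,-1,-1,-1,-1,-1,-1],
)

```text
time: 2.58
tool_pos: [406.7, 269.2, 123.2]
tcp_rot: [3.141, -0.0, 1.619]
contact_force: [-0.5, -0.4, 2.7]
grip_width: 8.8
```

Emit:
servo_tool(
  angular=[
    [0,0,0],
    [0,0,0],
    [0,0,0],
    [0,0,0],
    [0,0,0],
    [0,0,0],
    [0,0,0],
    [0,0,0],
    [0,0,0],
    [0,0,0],
  ],
  slide=[
    [8,0.3,0],
    [25,1,0],
    [45,2,0],
    [65,2.8,0],
    [85,3.6,0],
    [105,4.4,0],
    [125,5.3,0],
    [145,6,0],
    [160,6.7,0],
    [165,7,0],
  ],
  grip=[-1,-1,-1,-1,-1,-1,-1,-1,-1,-1],
)

```text
time: 3.42
tool_pos: [573.8, 275.7, 123.2]
tcp_rot: [3.14, 0.0, 1.619]
contact_force: [-1.9, -2.1, 6.6]
grip_width: 8.7
```

Emit:
servo_tool(
  angular=[
    [0,0,0],
    [0,0,0],
    [0,0,0],
    [0,0,0],
    [0,0,0],
  ],
  slide=[
    [1,0,0],
    [3,0.1,0],
    [5,0.2,0],
    [7,0.3,0],
    [7,0.3,0],
  ],
  grip=[-1,-1,-1,-1,-1],
)

```text
time: 3.83
tool_pos: [577.5, 275.8, 123.2]
tcp_rot: [-3.139, 0.001, 1.62]
contact_force: [-5.0, -3.7, 7.4]
grip_width: 8.7
```

Emit:
servo_tool(
  angular=[
    [0,0,0],
    [0,0,0],
    [0,0,0],
    [0,0,0],
  ],
  slide=[
    [1.5,0,0],
    [3,0.1,0],
    [4,0.2,0],
    [4,0.2,0],
  ],
  grip=[-1,-1,-1,-1],
)

```text
time: 4.17
tool_pos: [577.6, 275.9, 123.1]
tcp_rot: [-3.131, 0.002, 1.62]
contact_force: [-18.8, -4.4, 14.9]
grip_width: 8.5
```

Run:
```python
from h import *
ob(); w=cap("side"); cv2.imwrite("pics/s2.png",cv2.resize(w["img"][300:480,120:460],None,fx=2.2,fy=2.2))
```

```text
t 4.17 [577.6 275.9 123.1] [-3.131e+00  2.000e-03  1.620e+00] F [-18.8  -4.4  14.9] w 8.5 q [0.33 0.65 1.31 0.   1.2  0.28]
```

View pics/s2.png

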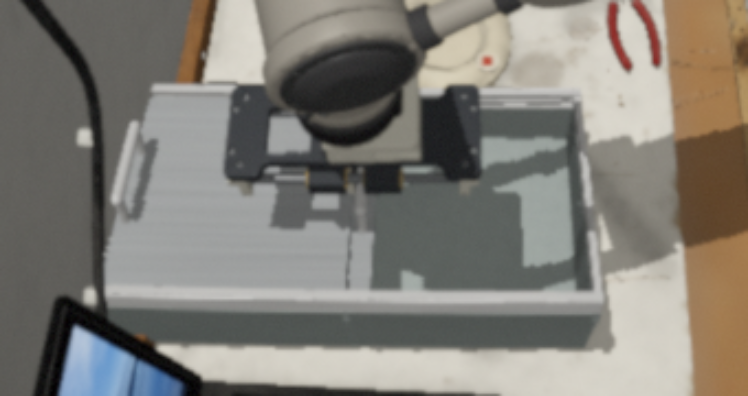

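Emit:
servo_tool(
  angular=[
    [0,0,0],
    [0,0,0],
    [0,0,0],
    [0,0,0],
    [0,0,0],
    [0,0,0],
    [0,0,0],
    [0,0,0],
    [0,0,0],
  ],
  slide=[
    [-3,0,0],
    [-4,0,0],
    [-4,0,0],
    [-4,0,0],
    [-4,0,10],
    [-4,0,30],
    [-4,0,60],
    [-4,0,90],
    [-10,0,120],
  ],
  grip=[-1,-0.2,0,0,0,0,0,0,0],
)

```text
time: 4.97
tool_pos: [573.1, 276.5, 244.4]
tcp_rot: [3.141, -0.0, 1.619]
contact_force: [0.4, -0.6, 0.3]
grip_width: 45.7
```

Emit:
servo_tool(
  angular=[
    [0,0,0],
    [0,0,0],
    [0,0,0],
    [0,0,0],
    [0,0,0],
    [0,0,0],
    [0,0,0],
    [0,0,0],
    [0,0,0],
    [0,0,0],
  ],
  slide=[
    [-25,0,20],
    [-50,-2,40],
    [-75,-5,60],
    [-100,-8,80],
    [-125,-11,100],
    [-150,-15,120],
    [-175,-20,140],
    [-200,-30,160],
    [-215,-40,180],
    [-225,-50,195],
  ],
  grip=[0,0,0,0,0,0,0,0,0,0],
)

```text
time: 5.8
tool_pos: [345.8, 226.4, 440.6]
tcp_rot: [3.138, -0.001, 1.621]
contact_force: [0.8, 0.4, 0.0]
grip_width: 45.9
```

Run:
```python
from h import *
ob(); w=cap("wrist"); cv2.imwrite("pics/w3.png",w["img"]);d=cap("side"); cv2.imwrite("pics/s3.png",cv2.resize(d["img"][300:480,120:460],None,fx=2.2,fy=2.2))
ob()
```

```text
t 5.8 [345.8 226.4 440.6] [ 3.138e+00 -1.000e-03  1.621e+00] F [0.8 0.4 0. ] w 45.9 q [0.39 0.05 1.32 0.   1.77 0.34]
t 5.9 [346.8 226.2 441.6] [ 3.134e+00 -2.000e-03  1.620e+00] F [ 1.2 -0.   0.5] w 45.7 q [ 0.39  0.05  1.32 -0.    1.77  0.34]
```

View pics/w3.png

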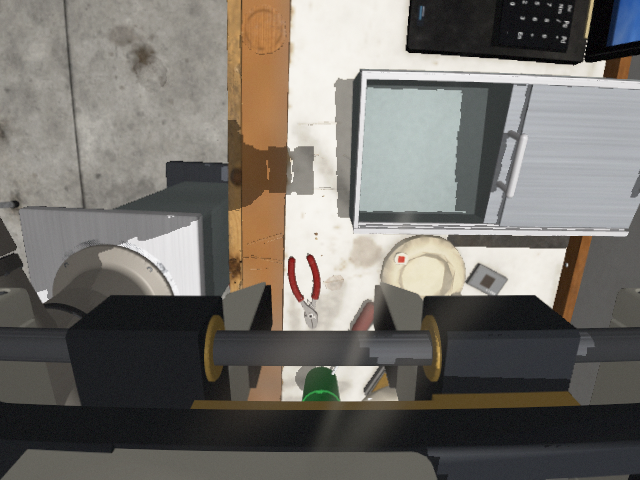

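View pics/s3.png

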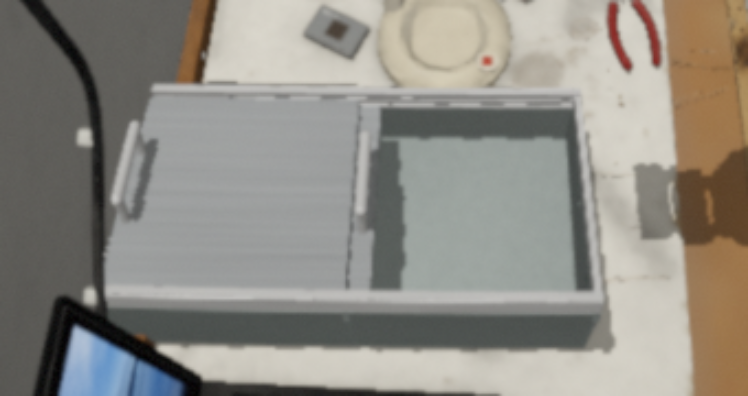

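Emit:
servo_tool(
  angular=[
    [0,0,-7],
    [0,0,-14],
    [0,0,-21],
    [0,0,-28],
    [0,0,-35],
    [0,0,-42],
    [0,0,-49],
    [0,0,-56],
    [0,0,-63],
    [0,0,-70],
  ],
  slide=[
    [10,-30,0],
    [20,-65,0],
    [30,-100,0],
    [35,-140,0],
    [40,-180,0],
    [40,-220,0],
    [40,-260,0],
    [40,-300,0],
    [40,-335,0],
    [35,-370,0],
  ],
  grip=[0,0,0,0,0,0,0,0,0,0],
)

```text
time: 6.73
tool_pos: [382.9, -145.6, 436.7]
tcp_rot: [-3.14, 0.0, 0.391]
contact_force: [1.0, 0.2, 0.6]
grip_width: 46.3
```

Emit:
servo_tool(
  angular=[
    [0,0,-6],
    [0,0,-12],
    [0,0,-18],
    [0,0,-23],
    [0,0,-23],
    [0,0,-23],
    [0,0,-23],
    [0,0,-23],
  ],
  slide=[
    [5,-30,-15],
    [10,-60,-40],
    [15,-90,-70],
    [20,-120,-100],
    [24,-150,-130],
    [28,-175,-160],
    [30,-185,-180],
    [30,-185,-180],
  ],
  grip=[0,0,0,0,0,0,0,0],
)

```text
time: 7.4
tool_pos: [411.0, -329.0, 251.4]
tcp_rot: [-3.134, 0.007, -0.006]
contact_force: [-0.1, 1.4, -0.6]
grip_width: 45.7
```

Run:
```python
from h import *
ob(); w=cap("wrist"); cv2.imwrite("pics/w4.png",w["img"])
s=cap("scene");d=cap("side"); cv2.imwrite("pics/s4.png",d["img"]); cv2.imwrite("pics/sc4.png",s["img"])
print(proj(w,[[412,-335,13]]))
```

```text
t 7.4 [ 411.  -329.   251.4] [-3.134  0.007 -0.006] F [-0.1  1.4 -0.6] w 45.7 q [-0.82  0.33  1.47 -0.    1.35  0.76]
[[330.61772325 201.3747832 ]]
```

View pics/w4.png

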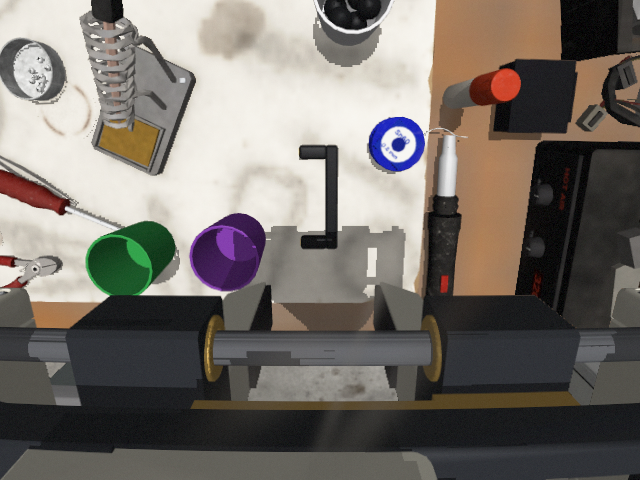

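View pics/sc4.png

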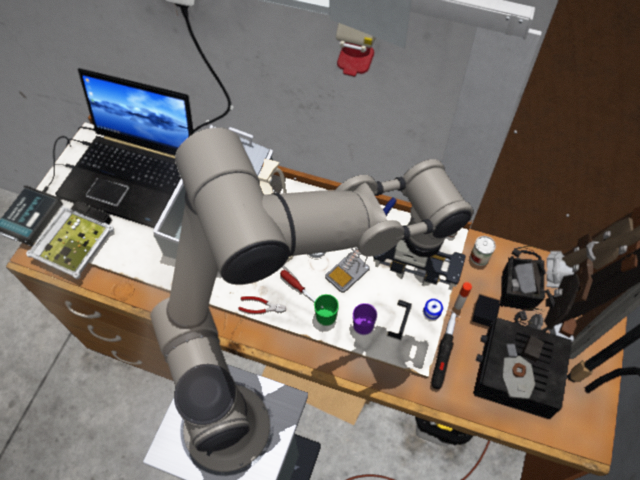

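Run:
```python
from h import *
w=cap("wrist"); g=w["img"].max(2)<60; g[:,:290]=0; g[:,350:]=0; g[:130]=0; g[262:]=0
n,l,st,ce=cv2.connectedComponentsWithStats(g.astype(np.uint8)); i=1+st[1:,4].argmax(); v,u=np.nonzero(l==i)
X=plane(w,np.c_[u,v],13); r=cv2.minAreaRect(X[:,:2].astype(np.float32)); print(len(u),r,np.round(cv2.boxPoints(r),1))
P=pts(w,[(331,200),(331,170),(331,225)]); print(P.round(1))
# bar: right col
for row in (165,180,200,220,235):
    uu=u[v==row]; print(row,plane(w,[(uu.min(),row),(uu.max()+1,row)],13)[:,:2].round(1).tolist())
# cup
P=cloud(w); m=(P[...,2]>62)&(P[...,2]<80)&(P[...,0]>520)&(P[...,1]<-280); print(P[m].mean(0), np.percentile(P[m],[1,99],axis=0).round(1))
```

```text
1661 ((414.77325439453125, -322.1070251464844), (108.42440032958984, 37.285552978515625), 0.07149091362953186) [[ 360.5 -303.5]
 [ 360.6 -340.8]
 [ 469.  -340.7]
 [ 469.  -303.4]]
[[ 416.3 -336.4   14.3]
 [ 447.7 -336.3   15.2]
 [ 389.  -336.4   13.8]]
165 [[452.6, -330.2], [452.6, -341.5]]
180 [[437.2, -330.1], [437.1, -341.6]]
200 [[416.1, -330.0], [416.0, -341.7]]
220 [[394.4, -330.0], [394.3, -341.8]]
235 [[377.7, -329.9], [377.6, -341.8]]
[ 571.15091895 -526.22608531   72.16589846] [[ 523.6 -598.7   62.5]
 [ 595.  -322.3   78.3]]
```

Emit:
servo_tool(
  angular=[
    [0,0,0],
    [0,0,0],
    [0,0,0],
    [0,0,0],
    [0,0,0],
    [0,0,0],
    [0,0,0],
    [0,0,0],
    [0,0,0],
    [0,0,0],
  ],
  slide=[
    [2,-8,-30],
    [2,-8,-65],
    [2,-8,-100],
    [2,-8,-135],
    [2,-8,-170],
    [2,-8,-200],
    [2,-8,-225],
    [2,-8,-240],
    [2,-8,-246],
    [2,-8,-248],
  ],
  grip=[0,0,0,0,0,0,0,0,0,0],
)

```text
time: 8.43
tool_pos: [415.3, -336.2, 10.4]
tcp_rot: [3.141, -0.001, -0.003]
contact_force: [-0.9, -0.6, -1.0]
grip_width: 46.0
```

Run:
```python
from h import *
ob(); bot.capture("side"); ob()
```

```text
t 8.43 [ 415.3 -336.2   10.4] [ 3.141e+00 -1.000e-03 -3.000e-03] F [-0.9 -0.6 -1. ] w 46.0 q [-0.82  0.63  1.74 -0.    0.77  0.75]
t 8.48 [ 415.4 -336.5   10.7] [ 3.14e+00 -1.00e-03 -3.00e-03] F [ 0.2  0.3 -0.1] w 45.6 q [-0.82  0.63  1.74 -0.    0.77  0.75]
```

Emit:
servo_tool(
  angular=[
    [0,0,0],
    [0,0,0],
    [0,0,0],
    [0,0,0],
    [0,0,0],
    [0,0,0],
    [0,0,0],
    [0,0,0],
    [0,0,0],
    [0,0,0],
  ],
  slide=[
    [0,0,-5],
    [0,0,-7],
    [0,0,-7],
    [0,0,-7],
    [0,0,-7],
    [0,0,-7],
    [0,0,-7],
    [0,0,0],
    [0,0,20],
    [0,0,50],
  ],
  grip=[0,0,-1,-1,-1,-1,-1,-1,-1,-1],
)

```text
time: 9.32
tool_pos: [413.7, -335.4, 59.5]
tcp_rot: [-3.139, 0.002, -0.003]
contact_force: [-0.2, 0.1, 0.1]
grip_width: 12.3
```

Emit:
servo_tool(
  angular=[
    [0,0,0],
    [0,0,0],
    [0,0,0],
    [0,0,0],
    [0,0,0],
    [0,0,0],
    [0,0,0],
    [0,0,0],
    [0,0,0],
    [0,0,0],
  ],
  slide=[
    [0,0,35],
    [0,5,75],
    [-3,15,115],
    [-6,25,155],
    [-10,40,195],
    [-15,55,235],
    [-20,75,270],
    [-25,95,305],
    [-30,120,335],
    [-35,145,365],
  ],
  grip=[-1,-1,-1,-1,-1,-1,-1,-1,-1,-1],
)

```text
time: 10.15
tool_pos: [378.5, -189.9, 427.7]
tcp_rot: [3.14, -0.003, -0.004]
contact_force: [1.0, -0.3, -0.7]
grip_width: 12.5
```

Emit:
servo_tool(
  angular=[
    [0,0,0],
    [0,0,0],
    [0,0,0],
    [0,0,0],
    [0,0,0],
    [0,0,0],
    [0,0,0],
    [0,0,0],
    [0,0,0],
    [0,0,0],
  ],
  slide=[
    [0,40,10],
    [0,78,15],
    [0,116,15],
    [0,154,15],
    [0,192,15],
    [-5,230,15],
    [-10,268,15],
    [-15,306,15],
    [-15,344,15],
    [-15,382,15],
  ],
  grip=[-1,-1,-1,-1,-1,-1,-1,-1,-1,-1],
)

```text
time: 10.98
tool_pos: [363.2, 192.5, 441.1]
tcp_rot: [-3.141, -0.003, -0.003]
contact_force: [1.1, -0.6, -0.5]
grip_width: 12.1
```

Run:
```python
from h import *
ob(); w=cap("wrist"); cv2.imwrite("pics/w5.png",w["img"])
```

```text
t 10.98 [363.2 192.5 441.1] [-3.141e+00 -3.000e-03 -3.000e-03] F [ 1.1 -0.6 -0.5] w 12.1 q [ 0.3   0.04  1.33 -0.    1.77  1.87]
```

View pics/w5.png

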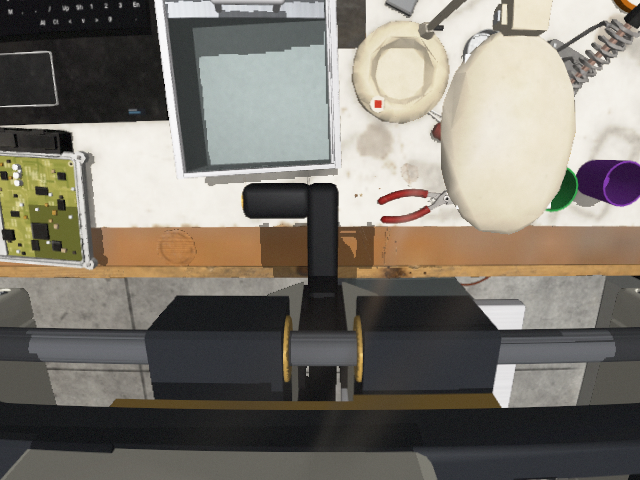

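Emit:
servo_tool(
  angular=[
    [0,0,1],
    [0,0,2],
    [0,0,2],
    [0,0,2],
    [0,0,2],
    [0,0,2],
    [0,0,2],
    [0,0,2],
    [0,0,2],
    [0,0,2],
  ],
  slide=[
    [0,35,0],
    [20,65,0],
    [45,66,-30],
    [70,66,-65],
    [95,66,-100],
    [115,66,-135],
    [122,66,-170],
    [122,66,-205],
    [122,66,-240],
    [122,66,-270],
  ],
  grip=[-1,-1,-1,-1,-1,-1,-1,-1,-1,-1],
)

```text
time: 11.87
tool_pos: [486.0, 256.3, 168.3]
tcp_rot: [3.141, 0.0, 0.031]
contact_force: [0.2, 1.0, -0.3]
grip_width: 12.2
```

Run:
```python
from h import *
ob(); w=cap("side"); cv2.imwrite("pics/s6.png",cv2.resize(w["img"][250:480,120:460],None,fx=2.2,fy=2.2))
w=cap("wrist"); cv2.imwrite("pics/w6.png",w["img"])
```

```text
t 11.87 [486.  256.3 168.3] [3.141 0.    0.031] F [ 0.2  1.  -0.3] w 12.2 q [ 0.35  0.44  1.54 -0.    1.16  1.89]
```

View pics/s6.png

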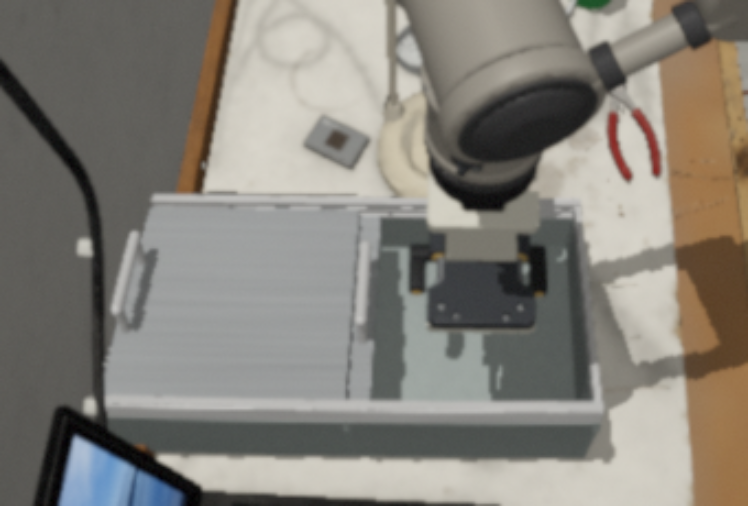

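View pics/w6.png

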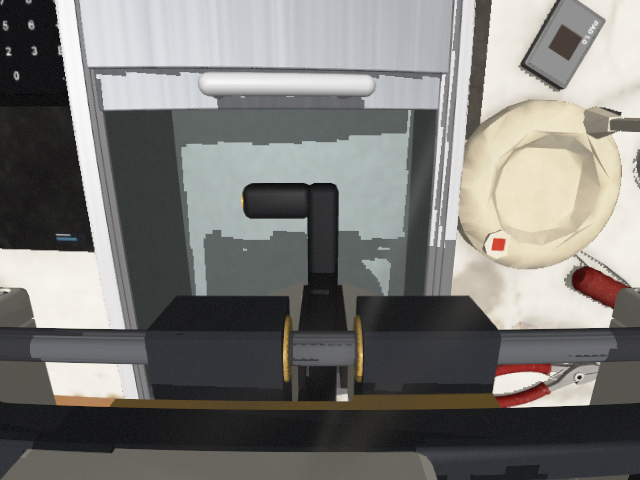

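Emit:
servo_tool(
  angular=[
    [0,0,0],
    [0,0,0],
    [0,0,0],
    [0,0,0],
    [0,0,0],
    [0,0,0],
    [0,0,0],
  ],
  slide=[
    [0,0,-20],
    [0,0,-40],
    [0,0,-60],
    [0,0,-80],
    [0,0,-95],
    [0,0,-105],
    [0,0,-105],
  ],
  grip=[-1,-1,-1,-1,-1,-1,-1],
)

```text
time: 12.55
tool_pos: [486.6, 256.7, 65.0]
tcp_rot: [3.141, 0.0, 0.031]
contact_force: [-0.5, -0.1, -0.4]
grip_width: 11.8
```

Emit:
servo_tool(
  angular=[
    [0,0,0],
    [0,0,0],
    [0,0,0],
    [0,0,0],
    [0,0,0],
  ],
  slide=[
    [0,0,-6],
    [0,0,-12],
    [0,0,-18],
    [0,0,-23],
    [0,0,-23],
  ],
  grip=[-1,-1,-1,-1,-1],
)

```text
time: 12.97
tool_pos: [486.0, 256.5, 40.9]
tcp_rot: [3.141, 0.001, 0.031]
contact_force: [-0.4, 0.6, -1.2]
grip_width: 12.2
```

Emit:
servo_tool(
  angular=[
    [0,0,0],
    [0,0,0],
    [0,0,0],
    [0,0,0],
    [0,0,0],
    [0,0,0],
    [0,0,0],
    [0,0,0],
    [0,0,0],
    [0,0,0],
  ],
  slide=[
    [0,0,0],
    [0,0,0],
    [0,0,0],
    [0,0,0],
    [0,0,20],
    [0,0,50],
    [0,0,85],
    [0,0,120],
    [0,0,155],
    [0,0,190],
  ],
  grip=[-0.5,-0.2,0,0,0,0,0,0,0,0],
)

```text
time: 13.8
tool_pos: [486.2, 256.6, 233.8]
tcp_rot: [-3.141, -0.0, 0.031]
contact_force: [0.5, -0.1, -0.5]
grip_width: 46.1
```

Run:
```python
from h import *
ob(); w=cap("side"); a=cv2.resize(w["img"][250:480,120:460],None,fx=1.7,fy=1.7)
w=cap("wrist"); cv2.imwrite("pics/w7.png",w["img"]); s=cap("scene"); cv2.imwrite("pics/sc7.png",s["img"])
# FK fit data check
```

```text
t 13.8 [486.2 256.6 233.8] [-3.141 -0.     0.031] F [ 0.5 -0.1 -0.5] w 46.1 q [ 0.35  0.38  1.44 -0.    1.32  1.89]
```

View pics/w7.png

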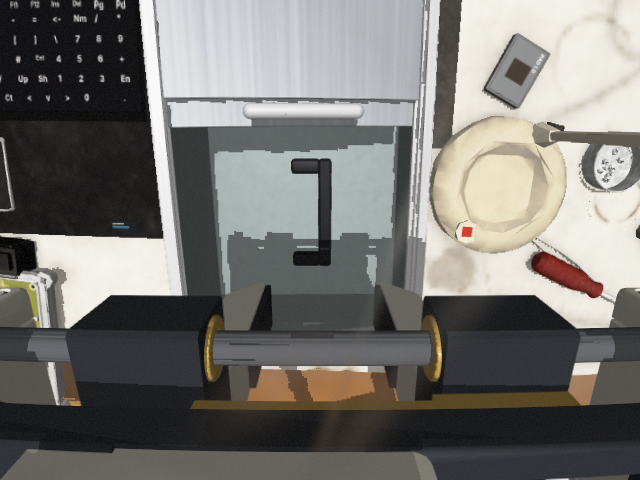

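View pics/sc7.png

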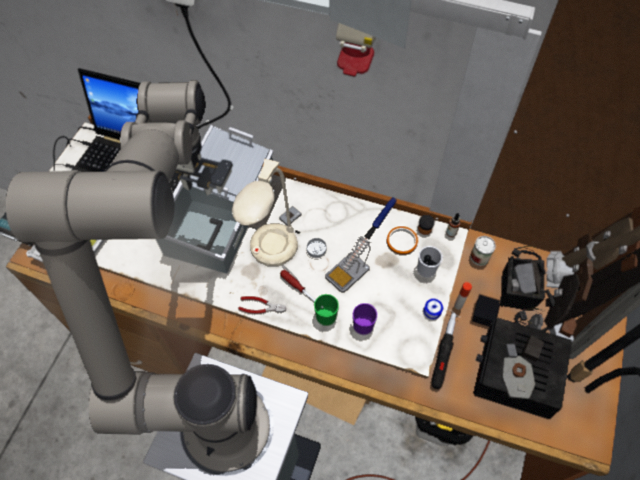

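Emit:
servo_tool(
  angular=[
    [0,0,0],
    [0,0,0],
    [0,0,0],
    [0,0,0],
    [0,0,0],
    [0,0,0],
    [0,0,0],
    [5,0,0],
    [10,0,0],
    [10,0,0],
  ],
  slide=[
    [0,0,25],
    [-5,0,55],
    [-30,0,90],
    [-55,0,125],
    [-80,0,160],
    [-100,0,190],
    [-122,0,205],
    [-122,-10,205],
    [-122,-20,205],
    [-122,-20,205],
  ],
  grip=[0.9,0.9,0.9,0.9,0.9,0.9,0.9,0.9,0.9,0.9],
)

```text
time: 14.78
tool_pos: [364.1, 234.6, 436.1]
tcp_rot: [-2.965, -0.005, 0.028]
contact_force: [0.4, -0.7, 0.0]
grip_width: 87.2
```

Run:
```python
from h import *
ob()
```

```text
t 14.78 [364.1 234.6 436.1] [-2.965 -0.005  0.028] F [ 0.4 -0.7  0. ] w 87.2 q [0.27 0.03 1.36 0.17 1.7  1.84]
```

```bash
cat > fk.py <<'E'
import numpy as np
from scipy.optimize import least_squares
from scipy.spatial.transform import Rotation as Ro
def fk(q,p):
    h,a,d,L1,L2,L3,e=p
    Rz=lambda t:Ro.from_euler('z',t); Ry=lambda t:Ro.from_euler('y',t)
    R=Rz(q[0]); x=np.array([0,0,h])+R.apply([a,d,0])
    R=R*Ry(q[1]); x=x+R.apply([0,0,L1])
    R=R*Ry(q[2]); x=x+R.apply([e,0,L2])
    R=R*Rz(q[3])*Ry(q[4]); x=x+R.apply([0,0,L3])
    R=R*Rz(q[5]); R=R*Rz(-np.pi/2)
    return x,R
D=[]
def add(q,x,r): D.append((np.array(q),np.array(x),np.array(r)))
add([1.142,.342,1.524,0,1.275,-.146],[146.484,504.17,226.741],[np.pi,0,2.859])
add([.42,.28,1.62,0,1.24,.37],[412,264.2,226.9],[np.pi,0,1.62])
add([.33,.65,1.31,0,1.2,.28],[577.6,275.9,123.1],[-3.131,.002,1.62])
add([.39,.05,1.32,0,1.77,.34],[346.8,226.2,441.6],[3.134,0,1.62])
add([-.82,.33,1.47,0,1.35,.76],[411,-329,251.4],[-3.134,0.007,-.006])
add([-.82,.63,1.74,0,.77,.75],[415.4,-336.5,10.7],[np.pi,0,-.003])
add([.3,.04,1.33,0,1.77,1.87],[363.2,192.5,441.1],[-3.141,0,-.003])
add([.35,.44,1.54,0,1.16,1.89],[486,256.3,168.3],[3.141,0,.031])
add([.35,.38,1.44,0,1.32,1.89],[486.2,256.6,233.8],[3.141,0,.031])
add([.27,.03,1.36,.17,1.7,1.84],[364.1,234.6,436.1],[-2.965,-.005,.028])
if __name__=="__main__":
    def res(p): return np.concatenate([fk(q,p)[0]-x for q,x,r in D])
    s=least_squares(res,[300,0,78,450,450,300,0],loss='soft_l1',f_scale=5)
    print(s.x.round(1)); print(res(s.x).reshape(-1,3).round(1))
    for q,x,r in D[-2:]:print((fk(q,s.x)[1].inv()*Ro.from_euler('xyz',r)).magnitude())
E
python3 fk.py
```

```text
[224.3   1.1  75.1 511.4 378.1 319.4  51.9]
[[ 1.1 -0.5  0.2]
 [-0.8  1.7 -1.9]
 [-1.4  0.9 -2.6]
 [ 2.  -1.6 -1.4]
 [-0.9 -0.3  0.8]
 [ 0.6  0.8  0.2]
 [-0.5 -1.6 -0.7]
 [ 0.8  1.4  1.2]
 [-0.1  0.8  2.4]
 [-0.1 -0.3  1.8]]
3.141388532337307
3.1404805084745426
```

```bash
sed -i 's/Rz(-np.pi\/2)/Rz(np.pi\/2)/' fk.py
cat > ik.py <<'E'
from fk import *
p=[224.3,1.1,75.1,511.4,378.1,319.4,51.9]
lo=np.array([-2.53,-.77,.04,-1,.28,-3.11]);hi=np.array([2.53,2.02,2.7,4.14,2.66,3.11])
def ik(x,R,q0):
    f=lambda q:np.r_[(fk(q,p)[0]-x)/100,(fk(q,p)[1].inv()*R).as_rotvec(),0.003*(q-q0)]
    s=least_squares(f,np.clip(q0,lo+1e-3,hi-1e-3),bounds=(lo,hi)); 
    y,Q=fk(s.x,p); return s.x,np.linalg.norm(y-x),(Q.inv()*R).magnitude()
def Rt(t,yax):
    t=t/np.linalg.norm(t); xax=np.cross(yax,t); return Ro.from_matrix(np.c_[xax,yax,t])
def elbow(q):
    R=Ro.from_euler('z',q[0]); x=np.array([0,0,p[0]])+R.apply([p[1],p[2],0]); R=R*Ro.from_euler('y',q[1]); s=x; x=x+R.apply([0,0,p[3]]); e=x
    R=R*Ro.from_euler('y',q[2]); return s,e,x+R.apply([p[6],0,p[4]])
E
cat > pour.py <<'E'
from ik import *
M0=np.array([488,276.]);
for psi in (10,20,30,40,50):
  for sg in (1,-1):
    a=np.radians(psi); yax=sg*np.array([-np.sin(a),np.cos(a),0])
    for zM in (230,260):
      q=None; out=[];bad=False
      for tilt in range(0,121,10):
        th=np.radians(tilt); t=np.array([np.sin(th)*np.cos(a),np.sin(th)*np.sin(a),-np.cos(th)])
        x=np.r_[M0,zM]+29*t
        if q is None:
            jaw=np.arctan2(yax[1],yax[0]); q6=(0.3-jaw+np.pi)%(2*np.pi)-np.pi
            q=np.array([.3,.4,1.45,0.05,1.3,np.clip(q6,-3,3)])
        q,ex,er=ik(x,Rt(t,yax),q); out.append(q)
        if ex>3 or er>.03: bad=tilt;break
      s,e,w=elbow(q)
      print(psi,sg,zM,'fail at %s'%bad if bad else 'ok',q.round(2),'wrist',w.round(),'elbow',e.round(), 'maxdq',np.abs(np.diff(out,axis=0)).max(0).round(2) if len(out)>1 else '')
E
python3 pour.py
```

```text
10 1 230 fail at 50 [ 0.5   0.22  2.03 -1.    0.28 -0.35] wrist [292. 246. 444.] elbow [ 64. 121. 723.] maxdq [0.03 0.08 0.14 0.42 0.24 0.43]
10 1 260 fail at 50 [ 0.5   0.17  2.03 -1.    0.28 -0.36] wrist [282. 240. 463.] elbow [ 42. 108. 728.] maxdq [0.03 0.08 0.14 0.46 0.24 0.46]
10 -1 230 fail at 50 [ 0.5   0.22  2.03 -1.    0.28  2.79] wrist [292. 246. 444.] elbow [ 64. 121. 723.] maxdq [0.03 0.08 0.14 0.42 0.24 0.43]
10 -1 260 fail at 50 [ 0.5   0.17  2.03 -1.    0.28  2.78] wrist [282. 240. 463.] elbow [ 42. 108. 728.] maxdq [0.03 0.08 0.14 0.46 0.24 0.46]
20 1 230 fail at 40 [ 0.4   0.2   2.   -0.14  0.28 -1.4 ] wrist [320. 217. 460.] elbow [ 67. 110. 725.] maxdq [0.01 0.08 0.14 0.09 0.26 0.1 ]
20 1 260 fail at 50 [ 0.51  0.17  2.03 -0.96  0.28 -0.51] wrist [282. 242. 464.] elbow [ 41. 109. 728.] maxdq [0.11 0.09 0.14 0.86 0.28 0.93]
20 -1 230 fail at 40 [ 0.4   0.2   2.   -0.14  0.28  1.74] wrist [320. 217. 460.] elbow [ 67. 110. 725.] maxdq [0.01 0.08 0.14 0.09 0.26 0.1 ]
20 -1 260 fail at 50 [ 0.51  0.17  2.03 -0.96  0.28  2.63] wrist [282. 242. 464.] elbow [ 41. 109. 728.
[... 1017 characters left out ...]
 0.35 0.82]
40 -1 260 ok [ 0.13  1.07  2.32  2.47  2.3  -1.75] wrist [295. 114. 115.] elbow [437. 133. 469.] maxdq [0.05 0.18 0.14 0.69 0.35 0.71]
50 1 230 fail at 50 [ 0.15  0.22  2.03  1.07  0.53 -3.11] wrist [359. 129. 446.] elbow [100.  91. 724.] maxdq [0.07 0.08 0.14 0.41 0.21 0.44]
50 1 260 fail at 50 [ 0.13  0.17  2.02  1.07  0.58 -3.11] wrist [354. 121. 466.] elbow [ 78.  86. 728.] maxdq [0.07 0.08 0.14 0.36 0.2  0.37]
50 -1 230 ok [ 0.03  1.13  2.24  2.17  2.23 -1.79] wrist [326.  83.  85.] elbow [462.  87. 441.] maxdq [0.07 0.17 0.14 0.51 0.29 0.55]
50 -1 260 ok [ 0.03  1.05  2.26  2.21  2.2  -1.73] wrist [326.  83. 115.] elbow [443.  86. 478.] maxdq [0.07 0.17 0.14 0.47 0.29 0.5 ]
```

```bash
cat > srch.py <<'E'
from ik import *
rng=np.random.default_rng(0)
def sols(x,R,n=14):
    S=[]
    for _ in range(n):
        q0=np.array([np.arctan2(x[1],x[0])-.1+rng.uniform(-.3,.3),rng.uniform(-.3,1.2),rng.uniform(.8,2.5),rng.uniform(-.9,4),rng.uniform(.4,2),rng.uniform(-3,3)])
        q,ex,er=ik(x,R,q0)
        if ex<2 and er<.02 and all(np.abs(q-s).max()>.1 for s in S): S.append(q)
    return S
def tdir(al,psi): return np.array([np.cos(al)*np.cos(psi),np.cos(al)*np.sin(psi),-np.sin(al)])
cup=np.array([593,-354,42.])
for al in (20,30,40):
  for psi in (-50,-30,-10,10):
    a,s=np.radians([al,psi]); t=tdir(a,s); y=np.array([np.sin(s),-np.cos(s),0])
    for q in sols(cup+19*t,Rt(t,y)):
        sh,e,w=elbow(q); print('G',al,psi,q.round(2),'w',w.round(),'e',e.round())
bin_=np.array([488,276,245.])
for be in (20,30,40):
  for psi in (0,20,35):
    a,s=np.radians([be,psi]); t=tdir(a,s); y0=np.array([np.sin(s),-np.cos(s),0])
    for rho in (150,180,-150):
        R=Rt(t,y0)*Ro.from_euler('z',np.radians(rho))
        for q in sols(bin_+19*t,R,8):
            sh,e,w=elbow(q); print('P',be,psi,rho,q.round(2),'w',w.round(),'e',e.round())
E
python3 srch.py
```

```text
G 20 -50 [-0.5   0.94  2.03  3.55  1.06 -1.64] w [ 412. -138.  145.] e [ 400. -131.  526.]
G 20 -30 [-0.73  0.94  2.1   2.92  1.12 -1.55] w [ 349. -213.  145.] e [ 358. -221.  526.]
G 20 -10 [-0.94  0.94  2.02  2.32  1.09 -1.43] w [ 315. -305.  145.] e [ 304. -290.  526.]
G 20 10 [-1.05  0.96  1.82  1.76  1.12 -1.19] w [ 315. -403.  145.] e [ 273. -329.  517.]
G 30 -50 [-0.52  0.83  2.    3.6   0.76 -1.73] w [ 426. -155.  192.] e [ 368. -122.  568.]
G 30 -30 [-0.72  0.83  2.06  2.9   0.79 -1.5 ] w [ 368. -224.  192.] e [ 333. -193.  571.]
G 30 -10 [-0.91  0.84  1.98  2.23  0.83 -1.28] w [ 337. -309.  192.] e [ 293. -253.  567.]
G 30 10 [-1.01  0.87  1.8   1.65  0.94 -1.03] w [ 337. -399.  192.] e [ 271. -294.  553.]
G 40 -50 [-0.54  0.75  1.93  3.75  0.46 -1.91] w [ 445. -178.  235.] e [ 340. -115.  597.]
G 40 -30 [-0.71  0.74  1.98  2.82  0.46 -1.4 ] w [ 394. -239.  235.] e [ 312. -169.  601.]
G 40 -10 [-0.86  0.76  1.92  2.02  0.57 -1.01] w [ 366. -314.  235.] e [ 286. -219.  596.]
G 40 10 [-0.96  0.8   1.76  1.45  0.78 -0.78] w [ 366. -394.  235.] e [ 273. -260.  580.]
P 20 0 150 
[... 690 characters left out ...]
 [257. 114. 348.] e [143.  97. 712.]
P 30 20 150 [0.41 0.21 2.27 3.28 0.39 0.95] w [244. 187. 395.] e [ 67. 111. 725.]
P 30 20 180 [0.41 0.21 2.27 3.28 0.39 1.48] w [244. 187. 395.] e [ 67. 111. 725.]
P 30 20 -150 [0.41 0.21 2.27 3.28 0.39 2.  ] w [244. 187. 395.] e [ 67. 111. 725.]
P 30 35 150 [0.18 0.2  2.28 2.29 0.5  1.61] w [275. 127. 395.] e [ 87.  92. 726.]
P 30 35 180 [0.18 0.2  2.28 2.29 0.5  2.13] w [275. 127. 395.] e [ 87.  92. 726.]
P 40 35 150 [0.22 0.15 2.15 1.56 0.3  2.37] w [299. 144. 438.] e [ 59.  90. 730.]
P 40 35 180 [0.22 0.15 2.15 1.56 0.3  2.89] w [299. 144. 438.] e [ 60.  90. 730.]
P 40 35 -150 [ 0.22  0.15  2.15  1.56  0.3  -2.87] w [300. 144. 438.] e [ 59.  90. 730.]
```

Run:
```python
from h import *
ob()
H=np.full((34,40),-1.)
for n in("scene","side"):
    P=cloud(cap(n)).reshape(-1,3); P=P[np.isfinite(P[:,0])]
    m=(P[:,0]>380)&(P[:,0]<720)&(P[:,1]>-560)&(P[:,1]<-160)&(P[:,2]<300); P=P[m]
    i=((P[:,0]-380)//10).astype(int); j=((-160-P[:,1])//10).astype(int)
    np.maximum.at(H,(i,j),P[:,2])
print('cols y from -165 step -10'); 
for i in range(33,-1,-1): print(385+10*i,' '.join('%3d'%h for h in H[i]))
```

```text
t 14.78 [364.1 234.6 436.1] [-2.965 -0.005  0.028] F [ 0.4 -0.7  0. ] w 87.2 q [0.27 0.03 1.36 0.17 1.7  1.84]
cols y from -165 step -10
715   3   2   3   3   5   3   1   4   4   3   6   3  33  48  43  50  49  46  39   4   4  58  73  77  62   3   3   4  -1  -1  52  53  55  56  58  -1  -1  -1  -1  -1
705   2   1   2   3   4   3   7   4   5  13  12   6  39  43  45  47  43  41   2   4   7   6   5  23   4   3   1   0  -1  56  52  57  59  57  56  55  -1  -1  -1  -1
695   4   1   2   5   4   3   4  17  15  17  17  18  15  22  41  43  45  43   3   7   2   2   3   2   5   1   4   5  -1  54  57  53  56  57  55  60  -1  -1  -1  -1
685   2   3   3   3   3   7  15  13  15  15  18  12  18  14   1   5   4   5   3   1   7   5   7   6   4   4   2   4  -1  56  53  55  60  59  54  57  -1  -1  -1  -1
675   5   1   3   4   5  10  14  15  13   3   3   4   7  15  15   5   3   2   2   3   2   2   2   4  11   5   3   0  -1  31  60  54  57  57  57  58  -1  -1  -1  -1
665   1   3   5   2 192 192  14  11   2   7   3   4   9  21  15   9   1   4   0   6   2   4   3   5   3   4   2   3  -1  -1  58  57  54  55  60
[... 3912 characters left out ...]
  13  16  -1  -1  -1  -1  -1  -1  40  69  82
415   6   1   5   3   0  -1  -1  -1  -1  -1   0   1   3   1   4   3   1   2   0   4   4   4   3   2   5   4   1   2  13  14  14   4  -1  -1  -1  -1  -1  42  65  79
405   9   5   5   2  -1  -1  73  76  73  -1   3   8   3   3   6   1   2   6   1   4   4   5   3   2   5   7   8   2  13  19  19  12  -1  -1  -1  -1  -1  -1  72  81
395   5   8   5   3  -1  72  75  74  76  72   4   2   7   4   0   0  10   2   2   4   2   4   2   2   3   2   5   3  16  22  19  13  -1  -1  -1  -1  -1  -1  66  79
385   4   2   1   5  71  73  34   7   6  73  71   1   6   3   6   2   2   3   4   3   2   2   5   2   4   2   4  13  16  19  22  16  -1  -1  -1  -1  -1  -1  69  82
```

```bash
cat > plan.py <<'E'
from srch import tdir
E
sed -i '/^cup=/,$d' srch.py
cat > plan.py <<'E'
from srch import *
def rows(qs,x0,R0):
    for q in qs:
        x,R=fk(q,p); rv=np.degrees((R*R0.inv()).as_rotvec()); print(np.round(rv).astype(int).tolist(),np.round(x-x0).astype(int).tolist())
def rep(q):
    x,R=fk(q,p); s,e,w=elbow(q); t=R.as_matrix()[:,2]; y=R.as_matrix()[:,1]
    pc=x-100*t; return 'tcp',x.round().astype(int).tolist(),'pl',(x-66*t+95*y).round().astype(int).tolist(),'pr',(x-66*t-95*y).round().astype(int).tolist(),'w',w.round().astype(int).tolist(),'e',e.round().astype(int).tolist(),'t',t.round(2).tolist()
E
python3 - <<'E'
from plan import *
c=np.array([0.27,.03,1.36,.17,1.7,1.84])
al,ps=np.radians([30,-25]); t=tdir(al,ps); y=np.array([np.sin(ps),-np.cos(ps),0]); R=Rt(t,y)
for X in ([591,-350,44],[520,-330,90],[520,-250,440],[500,-200,440],[480,-150,430]):
    q,ex,er=ik(np.array(X)+19*t,R,np.array([-.77,.7,2.,2.7,.8,-1.45])); print(X,q.round(3),ex.round(1),er.round(3),rep(q))
B=q
for s in np.linspace(0,1,11): print(round(s,1),rep(c+s*(B-c)))
E
```

```text
Traceback (most recent call last):
AttributeError: 'float' object has no attribute 'round'
```

Run:
```python
from plan import *
c=np.array([0.27,.03,1.36,.17,1.7,1.84])
al,ps=np.radians([30,-25]); t=tdir(al,ps); y=np.array([np.sin(ps),-np.cos(ps),0]); R=Rt(t,y)
for X in ([591,-350,44],[520,-330,90],[520,-250,440],[500,-200,440],[480,-150,430]):
    q,ex,er=ik(np.array(X)+19*t,R,np.array([-.77,.7,2.,2.7,.8,-1.45])); print(X,q.round(3),round(float(ex),1),round(float(er),3),rep(q))
B=q
for s in np.linspace(0,1,11): print(round(s,1),rep(c+s*(B-c)))
```

```text
[591, -350, 44] [-0.77   0.821  2.061  2.737  0.805 -1.454] 0.0 0.0 ('tcp', [606, -357, 35], 'pl', [514, -419, 68], 'pr', [594, -247, 68], 'w', [355, -240, 194], 'e', [322, -207, 573], 't', [0.78, -0.37, -0.5])
[520, -330, 90] [-0.869  0.683  2.25   2.642  0.861 -1.456] 0.0 0.0 ('tcp', [535, -337, 81], 'pl', [443, -399, 114], 'pr', [523, -227, 114], 'w', [284, -220, 240], 'e', [266, -199, 621], 't', [0.78, -0.37, -0.5])
[520, -250, 440] [-0.697 -0.092  1.912  0.676  0.365  0.795] 0.0 0.0 ('tcp', [535, -257, 430], 'pl', [443, -319, 463], 'pr', [523, -147, 463], 'w', [284, -140, 590], 'e', [13, 87, 734], 't', [0.79, -0.37, -0.5])
[500, -200, 440] [-0.601 -0.173  1.977  0.458  0.328  1.051] 0.0 0.0 ('tcp', [515, -207, 430], 'pl', [423, -269, 463], 'pr', [503, -97, 464], 'w', [264, -90, 590], 'e', [-29, 111, 728], 't', [0.79, -0.37, -0.5])
[480, -150, 430] [-0.471 -0.237  2.05   0.111  0.283  1.447] 0.0 0.0 ('tcp', [495, -157, 420], 'pl', [403, -219, 453], 'pr', [483, -47, 454], 'w', [244, -40, 580], 'e', [-72, 121, 721], 't', [0.79, -0.37, -0.5])
0.0 ('tcp', [364, 234, 438], 'pl', [366,
[... 839 characters left out ...]
], 'pl', [452, -73, 437], 'pr', [491, 111, 466], 'w', [316, 20, 652], 'e', [-51, 85, 731], 't', [0.61, -0.01, -0.79])
0.7 ('tcp', [518, -27, 402], 'pl', [449, -112, 438], 'pr', [497, 70, 461], 'w', [300, 1, 634], 'e', [-58, 92, 729], 't', [0.68, -0.09, -0.73])
0.8 ('tcp', [517, -72, 406], 'pl', [439, -150, 441], 'pr', [497, 30, 458], 'w', [283, -16, 616], 'e', [-63, 100, 727], 't', [0.73, -0.18, -0.66])
0.9 ('tcp', [509, -116, 412], 'pl', [424, -186, 446], 'pr', [493, -9, 455], 'w', [264, -29, 598], 'e', [-68, 110, 724], 't', [0.77, -0.27, -0.58])
1.0 ('tcp', [495, -157, 420], 'pl', [403, -219, 453], 'pr', [483, -47, 454], 'w', [244, -40, 580], 'e', [-72, 121, 721], 't', [0.79, -0.37, -0.5])
```

Run:
```python
from plan import *
W=[([591,-350,44],-25),([591,-350,200],-15),([550,-290,330],5),([500,-200,450],20),([500,-60,450],40),([490,100,450],60),([480,250,450],65),([485,276,330],45),([485,276,255],30)]
q=np.array([-.77,.82,2.06,2.74,.8,-1.45])
for i in range(len(W)-1):
  for s in np.linspace(0,1,4)[(0 if i==0 else 1):]:
    X=np.array(W[i][0])*(1-s)+s*np.array(W[i+1][0]); psd=W[i][1]*(1-s)+s*W[i+1][1]; ps=np.radians(psd); al=np.radians(30)
    t=tdir(al,ps); y=np.array([np.sin(ps),-np.cos(ps),0]); qn,ex,er=ik(X+19*t,Rt(t,y),q)
    print(i,X.round(),round(psd),qn.round(2),round(float(ex),1),round(float(er),3),'dq',np.abs(qn-q).max().round(2),*rep(qn)[2:10]); q=qn
```

```text
0 [ 591. -350.   44.] -25 [-0.77  0.82  2.06  2.74  0.8  -1.45] 0.0 0.0 dq 0.0 pl [514, -419, 68] pr [594, -247, 68] w [355, -240, 194] e [322, -207, 573]
0 [ 591. -350.   96.] -22 [-0.8   0.7   2.05  2.56  0.71 -1.33] 0.0 0.0 dq 0.18 pl [518, -423, 120] pr [588, -247, 119] w [349, -254, 246] e [283, -185, 616]
0 [ 591. -350.  148.] -18 [-0.84  0.58  2.03  2.32  0.62 -1.13] 0.0 0.0 dq 0.24 pl [522, -427, 171] pr [582, -247, 171] w [344, -268, 298] e [246, -160, 651]
0 [ 591. -350.  200.] -15 [-0.86  0.48  1.98  2.03  0.58 -0.86] 0.0 0.0 dq 0.29 pl [527, -431, 223] pr [576, -248, 223] w [340, -283, 350] e [212, -133, 677]
1 [ 577. -330.  243.] -8 [-0.91  0.39  1.96  1.71  0.65 -0.63] 0.0 0.0 dq 0.32 pl [523, -418, 267] pr [551, -230, 267] w [320, -292, 394] e [179, -109, 697]
1 [ 564. -310.  287.] -2 [-0.96  0.31  1.93  1.47  0.77 -0.45] 0.0 0.0 dq 0.25 pl [520, -404, 310] pr [526, -214, 310] w [304, -302, 437] e [151, -85, 711]
1 [ 550. -290.  330.] 5 [-1.    0.24  1.87  1.29  0.92 -0.32] 0.0 0.0 dq 0.17 pl [518, -388, 353] pr [501, -199, 353] w [291, -313, 480] e [130, -64, 721]
2 [
[... 1985 characters left out ...]
2.03  1.27  0.82 -0.17] 0.0 0.0 dq 0.21 pl [533, 176, 394] pr [384, 294, 394] w [322, 63, 520] e [7, 75, 736]
6 [485. 276. 330.] 45 [ 0.06  0.04  2.13  1.48  0.62 -0.31] 0.0 0.0 dq 0.21 pl [523, 180, 354] pr [389, 314, 354] w [301, 92, 480] e [18, 76, 735]
7 [485. 276. 305.] 40 [ 0.12  0.07  2.19  1.72  0.5  -0.48] 0.0 0.0 dq 0.24 pl [515, 177, 329] pr [393, 323, 329] w [286, 109, 455] e [27, 79, 734]
7 [485. 276. 280.] 35 [ 0.18  0.11  2.24  2.07  0.42 -0.77] 0.0 0.0 dq 0.36 pl [506, 175, 304] pr [397, 330, 304] w [272, 127, 430] e [43, 84, 733]
7 [485. 276. 255.] 30 [ 0.26  0.17  2.28  2.52  0.4  -1.13] 0.0 0.0 dq 0.45 pl [497, 173, 278] pr [402, 338, 279] w [260, 146, 405] e [64, 94, 729]
```

```bash
cat > gen.py <<'E'
from plan import *
import json
def load(): 
    d=json.load(open('cmd.json')); return np.array(d['x']),Ro.from_matrix(d['R'])
def save(x,R): json.dump({'x':list(map(float,x)),'R':R.as_matrix().tolist()},open('cmd.json','w'))
def upd(rv,sl):
    x,R=load(); save(x+np.array(sl,float),Ro.from_rotvec(np.radians(rv))*R)
def show(poses):
    x0,R0=load(); A=[];S=[];pr=None;px=x0;pR=R0
    for x,R in poses:
        A.append([round(float(v),1) for v in np.degrees((R*R0.inv()).as_rotvec())]); S.append([round(float(v)) for v in x-x0])
        a=np.degrees((R*pR.inv()).magnitude()); d=np.linalg.norm(x-px)
        if a>7.1 or d>41: print('STEP',a.round(1),d.round(1))
        px,pR=x,R
    for i in range(0,len(A),10): print(A[i:i+10]);print(S[i:i+10])
def pose(X,psd,al=30,ahead=11):
    ps=np.radians(psd);t=tdir(np.radians(al),ps);y=np.array([np.sin(ps),-np.cos(ps),0]); return np.array(X,float)+ahead*t,Rt(t,y)
E
python3 - <<'E'
from gen import *
R=Ro.from_rotvec(np.radians([10,0,0]))*Ro.from_euler('xyz',[np.pi,0,np.radians(1.8)])
save([364.48,236.67,436.74],R)
c=np.array([0.27,.03,1.36,.17,1.7,1.84]); x,Rr=fk(c,p); print(x,(Rr*R.inv()).magnitude())
xx,RR=pose([480,250,455],65); B,ex,er=ik(xx,RR,np.array([-.17,.01,1.79,1.09,1.23,-.07])); print(B.round(2),ex,er)
N=20
ps=[]
for i in range(1,N+1):
    q=c+(B-c)*i/N; ps.append(fk(q,p)); 
    if i%4==0: print(rep(q))
ps[-1]=(xx,RR)
show(ps)
E
```

```text
[364.05928818 234.2802556  437.91952606] 0.004910803524988719
[-0.18 -0.    1.78  1.08  1.25 -0.05] 1.2754612876542597e-05 4.4222008919488667e-07
('tcp', [373, 256, 424], 'pl', [403, 148, 454], 'pr', [344, 317, 518], 'w', [375, 144, 723], 'e', [-1, 76, 736], 't', [-0.0, 0.35, -0.94])
('tcp', [390, 273, 420], 'pl', [440, 170, 437], 'pr', [336, 308, 517], 'w', [381, 109, 694], 'e', [3, 76, 736], 't', [0.03, 0.51, -0.86])
('tcp', [415, 282, 425], 'pl', [478, 186, 439], 'pr', [338, 292, 511], 'w', [382, 74, 665], 'e', [6, 75, 736], 't', [0.1, 0.65, -0.75])
('tcp', [447, 278, 436], 'pl', [514, 186, 456], 'pr', [350, 272, 499], 'w', [377, 40, 637], 'e', [10, 75, 736], 't', [0.22, 0.75, -0.63])
('tcp', [484, 259, 449], 'pl', [546, 167, 482], 'pr', [374, 247, 482], 'w', [367, 8, 609], 'e', [13, 74, 736], 't', [0.37, 0.78, -0.5])
[[2.6, -0.6, 4.0], [5.2, -1.5, 8.0], [7.8, -2.6, 11.9], [10.4, -4.0, 15.7], [13.0, -5.7, 19.3], [15.4, -7.7, 22.7], [17.7, -10.0, 25.9], [19.9, -12.5, 29.0], [22.0, -15.3, 31.9], [23.8, -18.3, 34.6]]
[[1, 3, -3], [3, 9, -7], [6, 14, -10], [9, 19, -13], [12, 24, -15], [16, 29, -16], [20, 33, -16], [25, 36, -16], [31, 40, -16], [37, 42, -15]]
[[25.4, -21.5, 37.1], [26.8, -25.0, 39.4], [27.8, -28.6, 41.6], [28.6, -32.4, 43.6], [29.1, -36.4, 45.4], [29.3, -40.4, 47.0], [29.0, -44.5, 48.5], [28.5, -48.6, 49.8], [27.5, -52.7, 50.9], [26.2, -56.8, 51.9]]
[[43, 44, -13], [50, 45, -12], [57, 46, -9], [65, 45, -7], [74, 44, -4], [82, 42, -1], [91, 38, 2], [101, 34, 6], [110, 28, 9], [120, 22, 13]]
```

```bash
cat >> gen.py <<'E'
def show(poses,commit=True):
    px,pR=load()
    for i in range(0,len(poses),10):
        x0,R0=load() if i==0 else (nx,nR); A=[];S=[]
        for x,R in poses[i:i+10]:
            A.append([round(float(v)) for v in np.degrees((R*R0.inv()).as_rotvec())]); S.append([round(float(v)) for v in x-x0])
            a=np.degrees((R*pR.inv()).magnitude()); d=np.linalg.norm(x-px)
            if a>7.1 or d>41: print('STEP',a.round(1),d.round(1))
            px,pR=x,R
        nx,nR=x0+np.array(S[-1],float),Ro.from_rotvec(np.radians(A[-1]))*R0
        print('angular',A);print('slide',S)
    if commit: save(nx,nR)
E
python3 - <<'E'
from gen import *
c=np.array([0.27,.03,1.36,.17,1.7,1.84])
xx,RR=pose([480,250,455],65); B,ex,er=ik(xx,RR,np.array([-.17,.01,1.79,1.09,1.23,-.07]))
ps=[fk(c+(B-c)*i/20,p) for i in range(1,20)]+[(xx,RR)]
show(ps)
W=[([480,250,455],65),([490,100,455],60),([500,-60,455],40),([500,-200,450],20),([550,-270,380],5)]
ps=[]
for (a,pa),(b,pb) in zip(W,W[1:]):
    n=int(np.ceil(max(np.linalg.norm(np.subtract(b,a))/32,abs(pb-pa)/6)))
    for s in np.arange(1,n+1)/n: ps.append(pose(np.array(a)*(1-s)+s*np.array(b),pa*(1-s)+pb*s))
print(len(ps)); show(ps)
E
```

```text
angular [[3, -1, 4], [5, -1, 8], [8, -3, 12], [10, -4, 16], [13, -6, 19], [15, -8, 23], [18, -10, 26], [20, -12, 29], [22, -15, 32], [24, -18, 35]]
slide [[1, 3, -3], [3, 9, -7], [6, 14, -10], [9, 19, -13], [12, 24, -15], [16, 29, -16], [20, 33, -16], [25, 36, -16], [31, 40, -16], [37, 42, -15]]
angular [[2, -3, 2], [4, -7, 4], [6, -10, 5], [8, -14, 7], [9, -18, 8], [11, -22, 9], [12, -26, 10], [12, -30, 11], [13, -34, 11], [13, -38, 11]]
slide [[6, 2, 2], [13, 3, 3], [20, 4, 6], [28, 3, 8], [37, 2, 11], [45, 0, 14], [54, -4, 17], [64, -8, 21], [73, -14, 24], [83, -20, 28]]
20
angular [[0, 0, -1], [0, 0, -2], [0, 0, -3], [0, 0, -4], [0, 0, -5], [0, 0, -8], [0, 0, -11], [0, 0, -15], [0, 0, -18], [0, 0, -21]]
slide [[2, -30, 0], [4, -60, 0], [6, -90, 0], [8, -120, 0], [10, -150, 0], [12, -177, 0], [15, -204, 0], [17, -231, 0], [19, -258, 0], [21, -285, 0]]
angular [[0, 0, -4], [0, 0, -8], [0, 0, -12], [0, 0, -16], [0, 0, -20], [0, 0, -24], [0, 0, -28], [0, 0, -31], [0, 0, -35], [0, 0, -39]]
slide [[2, -28, 0], [2, -56, -1], [3, -85, -2], [3, -113, -3], [3, -142, -4], [3, -170, -5], [16, -189, -23], [29, -207, -40], [41, -225, -58], [54, -243, -75]]
```

Emit:
servo_tool(
  angular=[
    [3,-1,4],
    [5,-1,8],
    [8,-3,12],
    [10,-4,16],
    [13,-6,19],
    [15,-8,23],
    [18,-10,26],
    [20,-12,29],
    [22,-15,32],
    [24,-18,35],
  ],
  slide=[
    [1,3,-3],
    [3,9,-7],
    [6,14,-10],
    [9,19,-13],
    [12,24,-15],
    [16,29,-16],
    [20,33,-16],
    [25,36,-16],
    [31,40,-16],
    [37,42,-15],
  ],
  grip=[1,1,1,1,1,1,1,1,1,1],
)

```text
time: 15.72
tool_pos: [401.6, 279.6, 420.6]
tcp_rot: [-2.663, -0.429, 0.592]
contact_force: [-0.4, -0.6, 0.2]
grip_width: 92.1
```

Emit:
servo_tool(
  angular=[
    [2,-3,2],
    [4,-7,4],
    [6,-10,5],
    [8,-14,7],
    [9,-18,8],
    [11,-22,9],
    [12,-26,10],
    [12,-30,11],
    [13,-34,11],
    [13,-38,11],
  ],
  slide=[
    [6,2,2],
    [13,3,3],
    [20,4,6],
    [28,3,8],
    [37,2,11],
    [45,0,14],
    [54,-4,17],
    [64,-8,21],
    [73,-14,24],
    [83,-20,28],
  ],
  grip=[1,1,1,1,1,1,1,1,1,1],
)

```text
time: 16.55
tool_pos: [484.7, 259.2, 448.2]
tcp_rot: [-3.133, -1.048, 1.125]
contact_force: [-0.5, 0.4, -0.2]
grip_width: 91.7
```

Run:
```python
from h import *
ob()
from gen import load
x,R=load(); print(x,R.as_euler('xyz'))
```

```text
t 16.55 [484.7 259.2 448.2] [-3.133 -1.048  1.125] F [-0.5  0.4 -0.2] w 91.7 q [-0.18 -0.    1.78  1.08  1.25 -0.05]
[ 559.48 -269.33  374.74] [-3.13437527 -1.04819515  0.07726672]
```

Emit:
servo_tool(
  angular=[
    [0,0,-1],
    [0,0,-2],
    [0,0,-3],
    [0,0,-4],
    [0,0,-5],
    [0,0,-8],
    [0,0,-11],
    [0,0,-15],
    [0,0,-18],
    [0,0,-21],
  ],
  slide=[
    [2,-30,0],
    [4,-60,0],
    [6,-90,0],
    [8,-120,0],
    [10,-150,0],
    [12,-177,0],
    [15,-204,0],
    [17,-231,0],
    [19,-258,0],
    [21,-285,0],
  ],
  grip=[1,1,1,1,1,1,1,1,1,1],
)

```text
time: 17.38
tool_pos: [505.6, -26.9, 448.6]
tcp_rot: [-3.128, -1.047, 0.752]
contact_force: [0.5, 0.4, 0.2]
grip_width: 91.5
```

Emit:
servo_tool(
  angular=[
    [0,0,-4],
    [0,0,-8],
    [0,0,-12],
    [0,0,-16],
    [0,0,-20],
    [0,0,-24],
    [0,0,-28],
    [0,0,-31],
    [0,0,-35],
    [0,0,-39],
  ],
  slide=[
    [2,-28,0],
    [2,-56,-1],
    [3,-85,-2],
    [3,-113,-3],
    [3,-142,-4],
    [3,-170,-5],
    [16,-189,-23],
    [29,-207,-40],
    [41,-225,-58],
    [54,-243,-75],
  ],
  grip=[1,1,1,1,1,1,1,1,1,1],
)

```text
time: 18.22
tool_pos: [560.4, -269.6, 372.2]
tcp_rot: [-3.13, -1.045, 0.071]
contact_force: [0.4, -0.8, 0.1]
grip_width: 91.7
```

Run:
```python
from h import *
ob(); w=cap("wrist"); s=cap("scene"); d=cap("side")
cv2.imwrite("pics/w8.png",w["img"]);cv2.imwrite("pics/sc8.png",s["img"]);cv2.imwrite("pics/s8.png",d["img"])
```

```text
t 18.22 [ 560.4 -269.6  372.2] [-3.13  -1.045  0.071] F [ 0.4 -0.8  0.1] w 91.7 q [-0.98  0.14  1.83  1.2   0.95 -0.14]
```

View pics/w8.png

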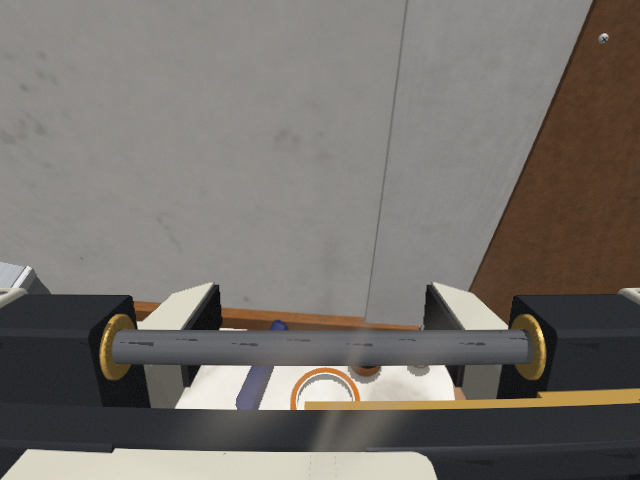

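View pics/sc8.png

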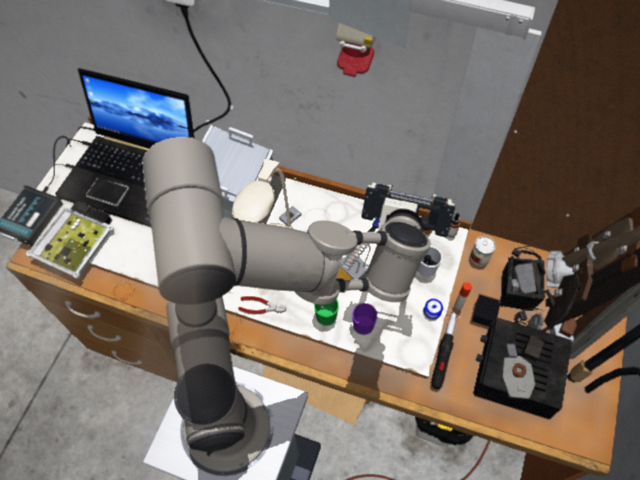

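View pics/s8.png

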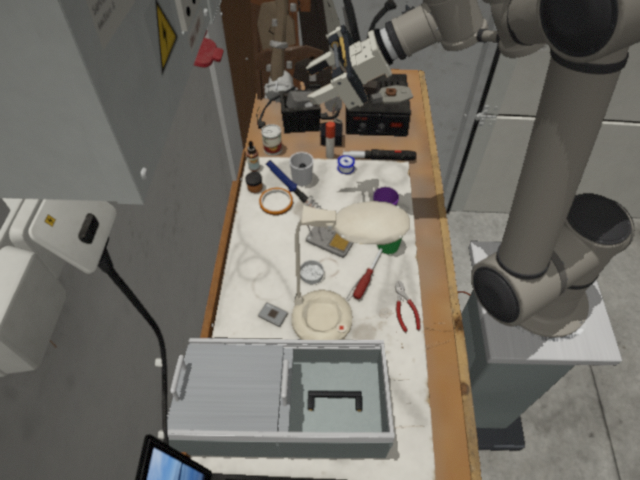

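```bash
cat > cupm.py <<'E'
from h import *
def cupfit(n,lo=66,hi=80,c0=(591,-350)):
    P=cloud(cap(n)).reshape(-1,3); P=P[np.isfinite(P[:,0])]
    P=P[(P[:,2]>lo)&(P[:,2]<hi)&(np.hypot(P[:,0]-c0[0],P[:,1]-c0[1])<60)]
    if len(P)<10: print(n,'few',len(P)); return
    s=least_squares(lambda c:np.hypot(P[:,0]-c[0],P[:,1]-c[1])-31.7,c0,loss='soft_l1',f_scale=2)
    print(n,len(P),s.x.round(1),'res',np.abs(s.fun).mean().round(1),'z',np.percentile(P[:,2],[50,95]).round(1))
from scipy.optimize import least_squares
if __name__=="__main__":
    for n in("scene","side"): cupfit(n)
E
python3 cupm.py
```

```text
scene 66 [ 589. -353.] res 1.4 z [70.  75.5]
side 101 [ 593.3 -349. ] res 1.9 z [69.2 73.1]
```

Run:
```python
from gen import *
q=np.array([-0.98,0.14,1.83,1.2,0.95,-0.14])
W=[([550,-270,380],5,11),([520,-300,230],-10,-30),([591,-351,50],-25,-104),([591,-351,50],-25,-104)]
ps=[]
for (a,pa,ha),(b,pb,hb) in zip(W,W[1:]):
    xa,_=pose(a,pa,30,ha); xb,_=pose(b,pb,30,hb)
    n=max(2,int(np.ceil(max(np.linalg.norm(xb-xa)/28,abs(pb-pa)/5))))
    for s in np.arange(1,n+1)/n:
        _,R=pose(a,pa*(1-s)+pb*s); x=xa*(1-s)+xb*s; ps.append((x,R)); qn,ex,er=ik(x,R,q); print(x.round(),qn.round(2),round(float(ex),1),round(float(er),3),np.abs(qn-q).max().round(2),*rep(qn)[2:8]); q=qn
print(len(ps)); show(ps)
```

```text
[ 549. -274.  353.] [-1.    0.14  1.9   1.25  0.91 -0.22] 0.0 0.0 0.08 pl [496, -371, 386] pr [487, -181, 386] w [272, -286, 513]
[ 538. -278.  331.] [-1.01  0.15  1.96  1.31  0.86 -0.29] 0.0 0.0 0.08 pl [481, -373, 364] pr [481, -183, 364] w [261, -278, 491]
[ 527. -282.  310.] [-1.03  0.16  2.03  1.39  0.82 -0.38] 0.0 0.0 0.09 pl [466, -375, 343] pr [474, -185, 343] w [251, -270, 469]
[ 516. -287.  288.] [-1.04  0.17  2.09  1.47  0.79 -0.48] 0.0 0.0 0.1 pl [451, -376, 321] pr [467, -187, 321] w [241, -263, 448]
[ 505. -291.  267.] [-1.05  0.19  2.14  1.57  0.76 -0.59] 0.0 0.0 0.11 pl [436, -378, 300] pr [461, -189, 300] w [231, -255, 426]
[ 494. -295.  245.] [-1.07  0.22  2.2   1.69  0.75 -0.71] 0.0 0.0 0.12 pl [422, -379, 278] pr [455, -192, 278] w [222, -247, 405]
[ 497. -298.  221.] [-1.04  0.27  2.24  1.85  0.72 -0.86] 0.0 0.0 0.16 pl [421, -379, 254] pr [462, -193, 254] w [227, -239, 381]
[ 499. -301.  197.] [-1.01  0.33  2.27  2.02  0.72 -1.01] 0.0 0.0 0.17 pl [420, -378, 230] pr [469, -195, 230] w [232, -230, 357]
[ 502. -304.  174.] [-0.98  0.4   2.3   2.2   0.73 -1.15] 0.0
[... 456 characters left out ...]
2]
[ 509. -313.  102.] [-0.88  0.61  2.34  2.63  0.88 -1.46] 0.0 0.0 0.0 pl [417, -375, 135] pr [498, -203, 135] w [259, -196, 262]
[ 509. -313.  102.] [-0.88  0.61  2.34  2.63  0.88 -1.46] 0.0 0.0 0.0 pl [417, -375, 135] pr [498, -203, 135] w [259, -196, 262]
14
angular [[0, 0, -2], [0, 0, -5], [0, 0, -7], [0, 0, -10], [0, 0, -12], [0, 0, -15], [0, 0, -17], [0, 0, -20], [0, 0, -22], [0, 0, -25]]
slide [[-11, -4, -22], [-22, -9, -43], [-33, -13, -65], [-43, -17, -87], [-54, -22, -108], [-65, -26, -130], [-63, -29, -154], [-60, -32, -177], [-58, -35, -201], [-55, -38, -225]]
angular [[0, 0, -2], [0, 0, -5], [0, 0, -5], [0, 0, -5]]
slide [[2, -3, -24], [5, -6, -48], [5, -6, -48], [5, -6, -48]]
```

Emit:
servo_tool(
  angular=[
    [0,0,-2],
    [0,0,-5],
    [0,0,-7],
    [0,0,-10],
    [0,0,-12],
    [0,0,-15],
    [0,0,-17],
    [0,0,-20],
    [0,0,-22],
    [0,0,-25],
  ],
  slide=[
    [-11,-4,-22],
    [-22,-9,-43],
    [-33,-13,-65],
    [-43,-17,-87],
    [-54,-22,-108],
    [-65,-26,-130],
    [-63,-29,-154],
    [-60,-32,-177],
    [-58,-35,-201],
    [-55,-38,-225],
  ],
  grip=[1,1,1,1,1,1,1,1,1,1],
)

```text
time: 19.3
tool_pos: [504.9, -308.9, 151.0]
tcp_rot: [-3.14, -1.052, -0.356]
contact_force: [1.1, -0.3, 0.4]
grip_width: 91.6
```

Emit:
servo_tool(
  angular=[
    [0,0,-2],
    [0,0,-5],
    [0,0,-5],
    [0,0,-5],
  ],
  slide=[
    [2,-3,-24],
    [5,-6,-48],
    [5,-6,-48],
    [5,-6,-48],
  ],
  grip=[1,1,1,1],
)

```text
time: 19.63
tool_pos: [510.5, -312.5, 101.9]
tcp_rot: [-3.131, -1.048, -0.445]
contact_force: [-0.2, 0.8, -0.0]
grip_width: 91.8
```

Run:
```python
from cupm import *
from gen import load
ob(); x,R=load(); print(x,R.as_euler('xyz'))
w=cap("wrist"); cv2.imwrite("pics/w9.png",w["img"]); print(proj(w,[[591,-351,72],[591,-351,0]]))
for n in("wrist","scene","side"): cupfit(n)
```

```text
t 19.63 [ 510.5 -312.5  101.9] [-3.131 -1.048 -0.445] F [-0.2  0.8 -0. ] w 91.8 q [-0.88  0.6   2.34  2.62  0.86 -1.45]
[ 509.48 -313.33  101.74] [-3.13437527 -1.04819515 -0.44633205]
[[323.62605495 217.82475827]
 [324.03149421 284.00285203]]
wrist 2018 [ 590.2 -352.5] res 0.9 z [71.1 72.8]
scene 99 [ 589.3 -354.4] res 1.9 z [69.2 76.9]
side 104 [ 592.7 -349.1] res 1.7 z [69.3 73.1]
```

View pics/w9.png

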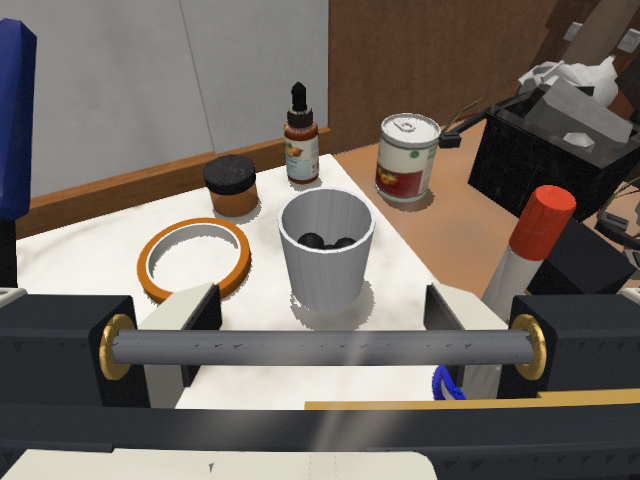

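Emit:
servo_tool(
  angular=[
    [0,0,0],
    [0,0,0],
    [0,0,0],
    [0,0,0],
    [0,0,0],
    [0,0,0],
    [0,0,0],
    [0,0,0],
  ],
  slide=[
    [12,-6,-8],
    [27,-13,-17],
    [43,-20,-27],
    [58,-28,-37],
    [73,-35,-47],
    [84,-40,-54],
    [89,-43,-57],
    [89,-43,-57],
  ],
  grip=[1,1,1,1,1,1,1,1],
)

```text
time: 20.5
tool_pos: [599.4, -357.3, 46.6]
tcp_rot: [-3.136, -1.051, -0.444]
contact_force: [0.2, 0.0, 0.7]
grip_width: 91.6
```

Emit:
servo_tool(
  angular=[
    [0,0,0],
    [0,0,0],
    [0,0,0],
    [0,0,0],
    [0,0,0],
    [0,0,0],
  ],
  slide=[
    [0,0,0],
    [0,0,0],
    [0,0,0],
    [0,0,0],
    [0,0,0],
    [0,0,0],
  ],
  grip=[-1,-1,-1,-1,-1,-1],
)

```text
time: 21.0
tool_pos: [598.4, -356.2, 45.4]
tcp_rot: [-3.134, -1.049, -0.446]
contact_force: [-1.5, 1.0, 3.2]
grip_width: 63.0
```

Run:
```python
from cupm import *
from gen import upd
upd([0,0,0],[89,-43,-57])
ob(); w=cap("wrist"); cv2.imwrite("pics/w10.png",w["img"]); cv2.imwrite("pics/s10.png",cv2.resize(cap("side")["img"][60:260,200:440],None,fx=3,fy=3))
```

```text
t 21.0 [ 598.4 -356.2   45.4] [-3.134 -1.049 -0.446] F [-1.5  1.   3.2] w 63.0 q [-0.78  0.78  2.08  2.72  0.79 -1.44]
```

View pics/w10.png

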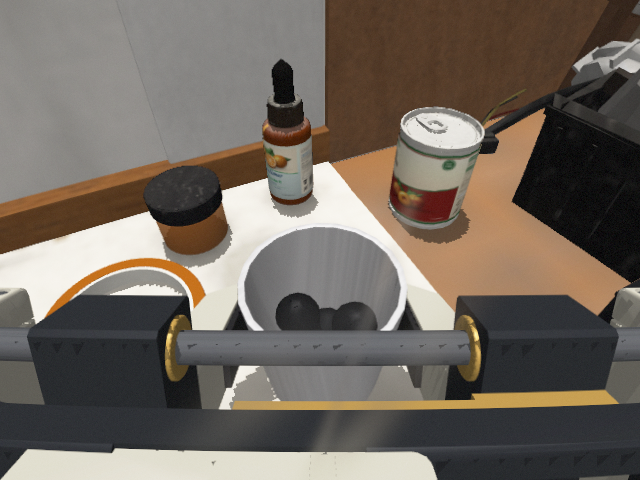

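View pics/s10.png

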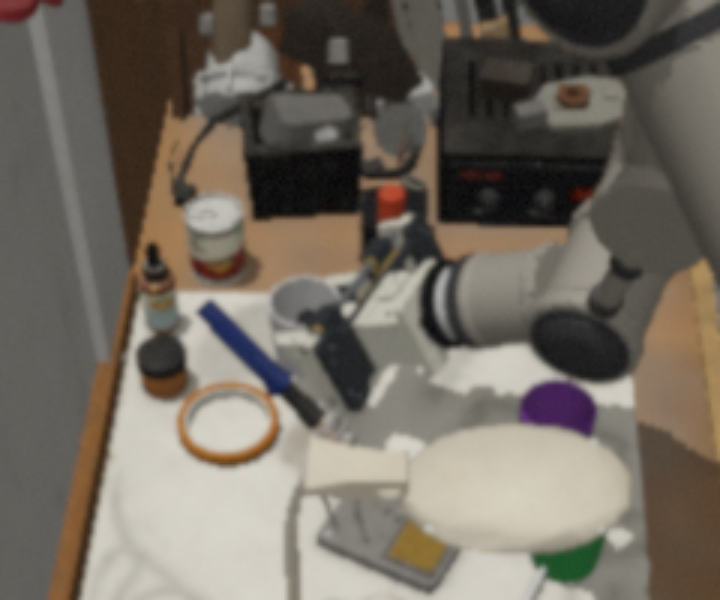

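```bash
cat > tr.py <<'E'
from gen import *
def path(W,q,step=26,deg=4,al=30,commit=True,verb=True):
    ps=[];k=0
    for (a,pa),(b,pb) in zip(W,W[1:]):
        n=int(np.ceil(max(np.linalg.norm(np.subtract(b,a))/step,abs(pb-pa)/deg,1)))
        for s in np.arange(1,n+1)/n:
            x,R=pose(np.array(a)*(1-s)+s*np.array(b),pa*(1-s)+pb*s,al); ps.append((x,R)); qn,ex,er=ik(x,R,q); k+=1
            if ex>2 or er>.02 or np.abs(qn-q).max()>.15 or qn[4]<.33: print('WARN',x.round(),qn.round(2),round(float(ex),1),round(float(er),3),np.abs(qn-q).max().round(2))
            q=qn
    print(len(ps),q.round(2),rep(q)); show(ps,commit); return q
E
python3 - <<'E'
from tr import *
path([([590.5,-352,50],-25.5),([590,-350,200],-15),([550,-290,330],5),([500,-200,455],20),([500,-60,460],40),([490,100,460],60),([480,240,460],65)],np.array([-0.78,0.78,2.08,2.72,0.79,-1.44]))
E
```

```text
WARN [ 599. -352.  194.] [-0.88  0.47  2.    2.01  0.59 -0.86] 0.0 0.0 0.15
WARN [ 593. -342.  216.] [-0.9   0.42  1.99  1.85  0.62 -0.73] 0.0 0.0 0.17
WARN [ 586. -331.  238.] [-0.93  0.37  1.98  1.7   0.66 -0.62] 0.0 0.0 0.15
38 [-0.21 -0.01  1.77  1.08  1.28 -0.05] ('tcp', [484, 249, 454], 'pl', [546, 157, 487], 'pr', [374, 237, 487], 'w', [367, -2, 614], 'e', [13, 74, 736], 't', [0.37, 0.78, -0.5])
angular [[0, 0, 1], [0, 0, 3], [0, 0, 5], [0, 0, 7], [0, 0, 8], [0, 0, 10], [0, 0, 14], [0, 0, 17], [0, 0, 20], [0, 0, 24]]
slide [[1, 1, 25], [1, 1, 50], [1, 2, 75], [1, 3, 100], [1, 3, 125], [1, 4, 150], [-6, 14, 171], [-12, 25, 193], [-19, 35, 215], [-26, 46, 236]]
angular [[0, 0, 3], [0, 0, 6], [0, 0, 8], [0, 0, 11], [0, 0, 13], [0, 0, 15], [0, 0, 17], [0, 0, 19], [0, 0, 21], [0, 0, 25]]
slide [[-6, 11, 22], [-13, 21, 44], [-20, 34, 62], [-27, 48, 79], [-35, 61, 97], [-42, 74, 115], [-49, 87, 133], [-56, 100, 151], [-64, 114, 169], [-64, 137, 170]]
angular [[0, 0, 3], [0, 0, 6], [0, 0, 10], [0, 0, 13], [0, 0, 16], [0, 0, 19], [0, 0, 22], [0, 0, 25], [0, 0, 28], [0, 0, 31]]
slide [[0, 24, 0], [0, 48, 1], [-1, 72, 2], [-1, 96, 3], [-1, 119, 4], [-3, 143, 4], [-5, 166, 4], [-6, 189, 4], [-8, 212, 4], [-10, 235, 4]]
angular [[0, 0, 2], [0, 0, 5], [0, 0, 6], [0, 0, 7], [0, 0, 8], [0, 0, 9], [0, 0, 9], [0, 0, 10]]
slide [[-2, 23, 0], [-4, 47, 0], [-6, 70, 0], [-7, 93, 0], [-9, 117, 0], [-11, 140, 0], [-13, 164, 0], [-14, 187, 0]]
```

Emit:
servo_tool(
  angular=[
    [0,0,1],
    [0,0,3],
    [0,0,5],
    [0,0,7],
    [0,0,8],
    [0,0,10],
    [0,0,14],
    [0,0,17],
    [0,0,20],
    [0,0,24],
  ],
  slide=[
    [1,1,25],
    [1,1,50],
    [1,2,75],
    [1,3,100],
    [1,3,125],
    [1,4,150],
    [-6,14,171],
    [-12,25,193],
    [-19,35,215],
    [-26,46,236],
  ],
  grip=[-1,-1,-1,-1,-1,-1,-1,-1,-1,-1],
)

```text
time: 21.93
tool_pos: [571.3, -309.1, 280.8]
tcp_rot: [-3.133, -1.045, -0.026]
contact_force: [1.9, 0.4, -1.9]
grip_width: 62.7
```

Emit:
servo_tool(
  angular=[
    [0,0,3],
    [0,0,6],
    [0,0,8],
    [0,0,11],
    [0,0,13],
    [0,0,15],
    [0,0,17],
    [0,0,19],
    [0,0,21],
    [0,0,25],
  ],
  slide=[
    [-6,11,22],
    [-13,21,44],
    [-20,34,62],
    [-27,48,79],
    [-35,61,97],
    [-42,74,115],
    [-49,87,133],
    [-56,100,151],
    [-64,114,169],
    [-64,137,170],
  ],
  grip=[-1,-1,-1,-1,-1,-1,-1,-1,-1,-1],
)

```text
time: 22.77
tool_pos: [507.7, -173.4, 453.6]
tcp_rot: [3.14, -1.048, 0.417]
contact_force: [0.3, -0.7, -1.7]
grip_width: 63.0
```

Emit:
servo_tool(
  angular=[
    [0,0,3],
    [0,0,6],
    [0,0,10],
    [0,0,13],
    [0,0,16],
    [0,0,19],
    [0,0,22],
    [0,0,25],
    [0,0,28],
    [0,0,31],
  ],
  slide=[
    [0,24,0],
    [0,48,1],
    [-1,72,2],
    [-1,96,3],
    [-1,119,4],
    [-3,143,4],
    [-5,166,4],
    [-6,189,4],
    [-8,212,4],
    [-10,235,4],
  ],
  grip=[-1,-1,-1,-1,-1,-1,-1,-1,-1,-1],
)

```text
time: 23.6
tool_pos: [497.9, 62.8, 454.0]
tcp_rot: [-3.131, -1.047, 0.95]
contact_force: [0.4, -1.2, -1.8]
grip_width: 62.9
```

Emit:
servo_tool(
  angular=[
    [0,0,2],
    [0,0,5],
    [0,0,6],
    [0,0,7],
    [0,0,8],
    [0,0,9],
    [0,0,9],
    [0,0,10],
  ],
  slide=[
    [-2,23,0],
    [-4,47,0],
    [-6,70,0],
    [-7,93,0],
    [-9,117,0],
    [-11,140,0],
    [-13,164,0],
    [-14,187,0],
  ],
  grip=[-1,-1,-1,-1,-1,-1,-1,-1],
)

```text
time: 24.27
tool_pos: [483.5, 249.9, 454.0]
tcp_rot: [-3.131, -1.047, 1.123]
contact_force: [0.8, 0.0, -2.7]
grip_width: 62.9
```

Run:
```python
from cupm import *
from gen import load
ob(); x,R=load(); print(x,R.as_euler('xyz'))
w=cap("wrist"); cv2.imwrite("pics/w11.png",w["img"]); cv2.imwrite("pics/s11.png",cap("side")["img"])
```

```text
t 24.27 [483.5 249.9 454. ] [-3.131 -1.047  1.123] F [ 0.8  0.  -2.7] w 62.9 q [-0.21 -0.01  1.77  1.08  1.28 -0.05]
[484.48 248.67 454.74] [-3.13437527 -1.04819515  1.12446427]
```

View pics/w11.png

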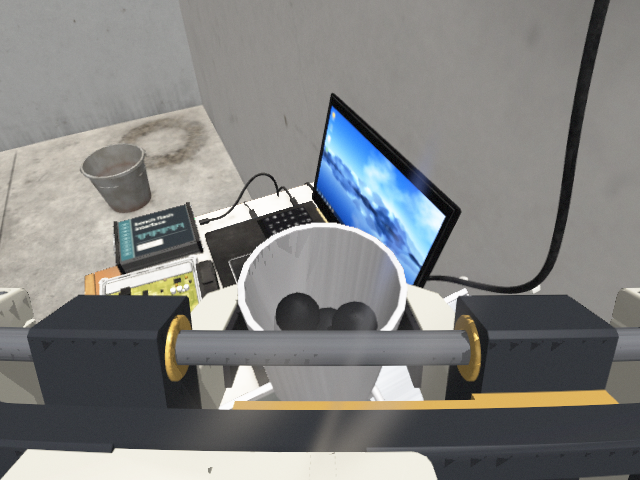

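View pics/s11.png

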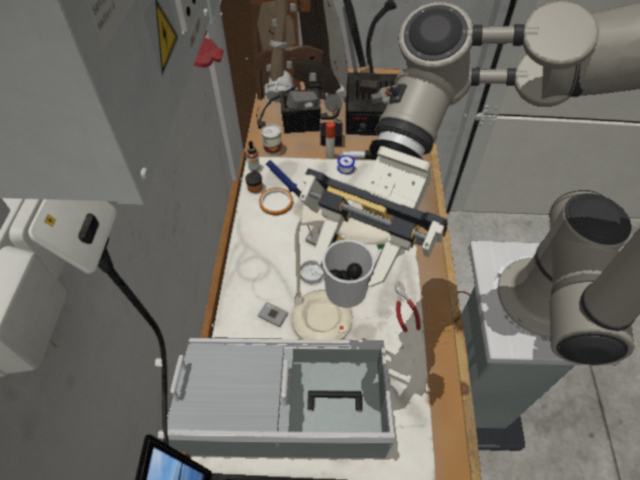

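Run:
```python
from tr import *
q0=np.array([-.21,-.01,1.77,1.08,1.28,-.05])
for fin,al2 in ((28,30),(40,30),(40,20),(30,20)):
    print('---',fin,al2)
    q=q0; W=[([480,240,460],65,30),([500,280,340],48,30),([512,290,235],fin,30),([512,290,235],fin,al2)]
    for (a,pa,la),(b,pb,lb) in zip(W,W[1:]):
        if a==b and la==lb: continue
        for s in np.arange(1,7)/6:
            x,R=pose(np.array(a)*(1-s)+s*np.array(b),pa*(1-s)+pb*s,la*(1-s)+lb*s); qn,ex,er=ik(x,R,q)
            if s==1 or np.abs(qn-q).max()>.3: print(x.round(),qn.round(2),round(float(ex),1),round(float(er),3),np.abs(qn-q).max().round(2),*rep(qn)[2:8])
            q=qn
```

```text
--- 28 30
[506. 287. 334.] [ 0.02  0.05  2.07  1.38  0.7  -0.25] 0.0 0.0 0.1 pl [539, 181, 368] pr [398, 308, 368] w [321, 82, 494]
[518. 293. 247.] [ 0.25  0.2   2.23  2.43  0.4  -1.05] 0.0 0.0 0.3 pl [519, 182, 280] pr [420, 345, 280] w [282, 149, 407]
[520. 294. 230.] [ 0.3   0.24  2.25  2.73  0.42 -1.29] 0.0 0.0 0.3 pl [515, 184, 262] pr [425, 352, 263] w [276, 165, 389]
--- 40 30
[506. 287. 334.] [ 0.02  0.05  2.07  1.38  0.7  -0.25] 0.0 0.0 0.1 pl [539, 181, 368] pr [398, 308, 368] w [321, 82, 494]
[519. 296. 230.] [ 0.14  0.25  2.23  2.1   0.56 -0.91] 0.0 0.0 0.14 pl [537, 187, 263] pr [414, 332, 263] w [307, 118, 389]
--- 40 20
[506. 287. 334.] [ 0.02  0.05  2.07  1.38  0.7  -0.25] 0.0 0.0 0.1 pl [539, 181, 368] pr [398, 308, 368] w [321, 82, 494]
[519. 296. 230.] [ 0.14  0.25  2.23  2.1   0.56 -0.91] 0.0 0.0 0.14 pl [537, 187, 263] pr [414, 332, 263] w [307, 118, 389]
[520. 297. 231.] [ 0.1   0.36  2.33  2.37  0.87 -1.24] 0.0 0.0 0.06 pl [533, 184, 254] pr [411, 330, 254] w [290, 104, 340]
--- 30 20
[506. 287. 334.] [ 0.02  0.05  2.07  1.38  0.7  -0.25] 0.0 0.0 0.1 pl [539, 181, 368] pr [398, 308, 368] w [321, 82, 494]
[520. 295. 230.] [ 0.27  0.24  2.25  2.6   0.43 -1.2 ] 0.0 0.0 0.27 pl [518, 184, 262] pr [423, 348, 263] w [281, 156, 389]
[521. 295. 231.] [ 0.25  0.35  2.36  2.79  0.8  -1.41] 0.0 0.0 0.07 pl [515, 182, 254] pr [420, 346, 254] w [261, 145, 340]
```

Run:
```python
from tr import *
q=np.array([-.21,-.01,1.77,1.08,1.28,-.05])
W=[([480,240,460],65,30),([500,280,340],48,30),([512,290,240],38,27),([512,290,235],33,20)]
ps=[]
for (a,pa,la),(b,pb,lb),n in zip(W,W[1:],(6,6,4)):
    for s in np.arange(1,n+1)/n:
        x,R=pose(np.array(a)*(1-s)+s*np.array(b),pa*(1-s)+pb*s,la*(1-s)+lb*s); ps.append((x,R)); qn,ex,er=ik(x,R,q); print(x.round(),qn.round(2),round(float(ex),1),np.abs(qn-q).max().round(2)); q=qn
show(ps)
```

```text
[488. 255. 435.] [-0.18 -0.01  1.82  1.1   1.19 -0.07] 0.0 0.09
[492. 262. 414.] [-0.15 -0.01  1.88  1.13  1.09 -0.09] 0.0 0.1
[495. 268. 394.] [-0.11 -0.    1.93  1.17  0.99 -0.11] 0.0 0.1
[499. 274. 374.] [-0.07  0.01  1.98  1.22  0.89 -0.14] 0.0 0.1
[503. 281. 354.] [-0.03  0.03  2.03  1.29  0.8  -0.18] 0.0 0.1
[506. 287. 334.] [ 0.02  0.05  2.07  1.38  0.7  -0.25] 0.0 0.1
[509. 289. 318.] [ 0.04  0.08  2.11  1.5   0.65 -0.35] 0.0 0.11
[511. 290. 301.] [ 0.06  0.1   2.14  1.63  0.62 -0.47] 0.0 0.13
[513. 292. 285.] [ 0.08  0.14  2.18  1.78  0.59 -0.61] 0.0 0.15
[515. 293. 268.] [ 0.1   0.17  2.21  1.94  0.58 -0.76] 0.0 0.16
[518. 295. 252.] [ 0.13  0.22  2.24  2.11  0.59 -0.91] 0.0 0.17
[520. 296. 235.] [ 0.15  0.26  2.26  2.27  0.61 -1.05] 0.0 0.16
[520. 296. 234.] [ 0.16  0.28  2.29  2.38  0.65 -1.14] 0.0 0.11
[520. 296. 233.] [ 0.17  0.3   2.31  2.48  0.7  -1.23] 0.0 0.1
[520. 296. 232.] [ 0.19  0.32  2.33  2.57  0.76 -1.3 ] 0.0 0.09
[521. 296. 231.] [ 0.2   0.35  2.35  2.66  0.82 -1.36] 0.0 0.08
angular [[0, 0, -3], [0, 0, -5], [0, 0, -8], [0, 0, -11], [0, 0, -14], [0, 0, -17], [0, 0, -18], [1, -1, -20], [1, -1, -22], [1, -1, -23]]
slide [[3, 6, -20], [7, 13, -40], [11, 19, -60], [14, 26, -80], [18, 32, -100], [22, 38, -120], [24, 40, -137], [26, 41, -153], [29, 43, -170], [31, 44, -187]]
angular [[1, -1, -2], [1, -1, -4], [2, -3, -5], [3, -4, -6], [4, -5, -8], [5, -7, -9]]
slide [[2, 2, -16], [4, 3, -33], [4, 3, -34], [5, 3, -35], [5, 3, -36], [5, 3, -37]]
```

Emit:
servo_tool(
  angular=[
    [0,0,-3],
    [0,0,-5],
    [0,0,-8],
    [0,0,-11],
    [0,0,-14],
    [0,0,-17],
    [0,0,-18],
    [1,-1,-20],
    [1,-1,-22],
    [1,-1,-23],
  ],
  slide=[
    [3,6,-20],
    [7,13,-40],
    [11,19,-60],
    [14,26,-80],
    [18,32,-100],
    [22,38,-120],
    [24,40,-137],
    [26,41,-153],
    [29,43,-170],
    [31,44,-187],
  ],
  grip=[-1,-1,-1,-1,-1,-1,-1,-1,-1,-1],
)

```text
time: 25.2
tool_pos: [514.9, 292.0, 265.9]
tcp_rot: [-3.141, -1.07, 0.726]
contact_force: [1.5, 0.7, -1.5]
grip_width: 62.4
```

Emit:
servo_tool(
  angular=[
    [1,-1,-2],
    [1,-1,-4],
    [2,-3,-5],
    [3,-4,-6],
    [4,-5,-8],
    [5,-7,-9],
  ],
  slide=[
    [2,2,-16],
    [4,3,-33],
    [4,3,-34],
    [5,3,-35],
    [5,3,-36],
    [5,3,-37],
  ],
  grip=[-1,-1,-1,-1,-1,-1],
)

```text
time: 25.7
tool_pos: [520.7, 294.7, 230.3]
tcp_rot: [3.127, -1.222, 0.583]
contact_force: [-0.4, 1.0, -0.9]
grip_width: 62.7
```

Run:
```python
from cupm import *
from gen import load
ob(); x,R=load(); print(x,R.as_euler('xyz'))
w=cap("wrist"); cv2.imwrite("pics/w12.png",w["img"]); cv2.imwrite("pics/s12.png",cap("side")["img"])
# tool-z roll options
t=R.as_matrix()[:,2]; print('t',t.round(3)); from gen import *
for sgn in(1,-1):
    for rho in (60,90,120,150,170): 
        Rn=Ro.from_rotvec(t*np.radians(sgn*rho))*R
        # cup mouth dir initial: up tilted: grasp with al 30 => mouth in tool frame
        m=np.array([np.cos(np.radians(30)),0,-np.sin(np.radians(30))]); print(sgn*rho,'mouth',(Rn.apply(m)).round(2),ik(x,Rn,np.array([.2,.35,2.35,2.66,.82,-1.36+np.radians(sgn*rho)]))[0].round(2))
```

```text
t 25.7 [520.7 294.7 230.3] [ 3.127 -1.222  0.583] F [-0.4  1.  -0.9] w 62.7 q [ 0.21  0.34  2.35  2.66  0.81 -1.36]
[520.48 295.67 230.74] [ 3.12849861 -1.2223563   0.58391862]
t [ 0.791  0.507 -0.341]
60 mouth [ 0.13 -0.8   0.58] [ 0.21  0.35  2.35  2.67  0.82 -0.32]
90 mouth [ 0.07 -0.98  0.17] [0.21 0.35 2.35 2.67 0.82 0.2 ]
120 mouth [-0.11 -0.97 -0.23] [0.21 0.35 2.35 2.67 0.82 0.72]
150 mouth [-0.38 -0.76 -0.53] [0.21 0.35 2.35 2.67 0.82 1.25]
170 mouth [-0.56 -0.54 -0.63] [0.21 0.35 2.35 2.67 0.82 1.6 ]
-60 mouth [-0.68  0.46  0.57] [ 0.21  0.35  2.35  2.67  0.82 -2.42]
-90 mouth [-0.86  0.47  0.17] [ 0.21  0.35  2.35  2.67  0.82 -2.94]
-120 mouth [-0.92  0.3  -0.24] [ 0.14  0.28  2.28  2.31  0.65 -3.11]
-150 mouth [-0.84 -0.03 -0.54] [ 0.17  0.21  2.16  1.84  0.43 -3.11]
-170 mouth [-0.72 -0.29 -0.63] [ 0.24  0.19  2.1   1.54  0.28 -3.11]
```

View pics/s12.png

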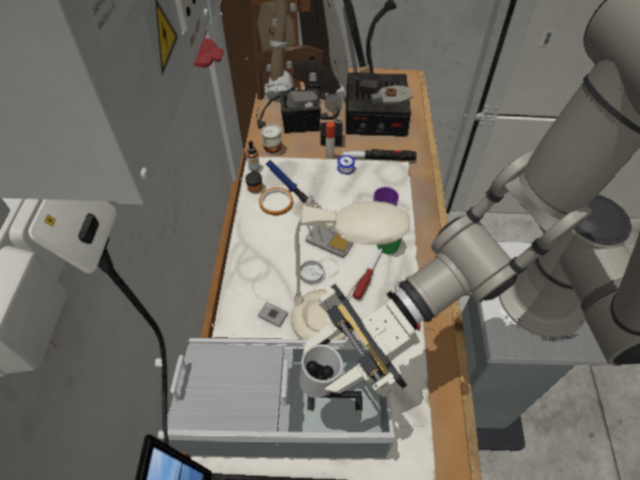

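Emit:
servo_tool(
  angular=[
    [0,0,0],
    [5.5,3.5,-2.4],
    [11.1,7.1,-4.8],
    [16.6,10.6,-7.2],
    [22.1,14.2,-9.5],
    [27.7,17.7,-11.9],
    [33.2,21.3,-14.3],
    [38.8,24.8,-16.7],
    [44.3,28.4,-19.1],
    [49.8,31.9,-21.5],
  ],
  slide=[
    [0,5,-2],
    [0,12,-6],
    [0,20,-10],
    [0,20,-10],
    [0,20,-10],
    [0,20,-10],
    [0,20,-10],
    [0,20,-10],
    [0,20,-10],
    [0,20,-10],
  ],
  grip=[-1,-1,-1,-1,-1,-1,-1,-1,-1,-1],
)

```text
time: 26.63
tool_pos: [521.0, 315.8, 221.4]
tcp_rot: [-1.958, -0.441, -0.829]
contact_force: [-0.0, 0.5, -1.6]
grip_width: 63.0
```

Emit:
servo_tool(
  angular=[
    [5.5,3.5,-2.4],
    [11.1,7.1,-4.8],
    [16.6,10.6,-7.2],
    [22.1,14.2,-9.5],
    [27.7,17.7,-11.9],
    [33.2,21.3,-14.3],
    [38.8,24.8,-16.7],
    [44.3,28.4,-19.1],
    [47.5,30.4,-20.5],
    [47.5,30.4,-20.5],
  ],
  slide=[
    [0,0,0],
    [0,0,0],
    [0,0,0],
    [0,0,0],
    [0,0,0],
    [0,0,0],
    [0,0,0],
    [0,0,0],
    [0,0,0],
    [0,0,0],
  ],
  grip=[-1,-1,-1,-1,-1,-1,-1,-1,-1,-1],
)

```text
time: 27.47
tool_pos: [521.0, 315.8, 221.5]
tcp_rot: [-1.978, 0.534, -1.218]
contact_force: [0.6, -0.6, -2.4]
grip_width: 63.0
```

Run:
```python
from cupm import *
from gen import load,upd
upd([49.8,31.9,-21.5],[0,20,-10]); upd([47.5,30.4,-20.5],[0,0,0])
ob(); x,R=load(); print(x,R.as_euler('xyz'),R.as_matrix()[:,2])
a=cap("side")["img"]; cv2.imwrite("pics/s13.png",cv2.resize(a[220:480,150:440],None,fx=2.5,fy=2.3)); cv2.imwrite("pics/sc13.png",cap("scene")["img"])
```

```text
t 27.47 [521.  315.8 221.5] [-1.978  0.534 -1.218] F [ 0.6 -0.6 -2.4] w 63.0 q [0.27 0.37 2.34 2.76 0.82 0.74]
[520.48 315.67 220.74] [-1.97789902  0.53174062 -1.21689562] [ 0.79178931  0.50655474 -0.34127994]
```

View pics/s13.png

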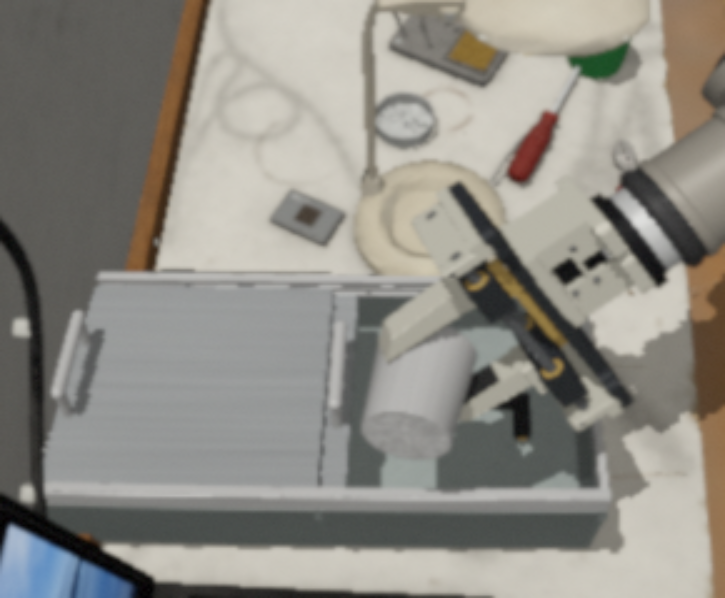

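Emit:
servo_tool(
  angular=[
    [4,2.5,-1.7],
    [7.9,5.1,-3.4],
    [11.9,7.6,-5.1],
    [15.8,10.1,-6.8],
    [19.8,12.7,-8.5],
    [23.7,15.2,-10.2],
    [27.7,17.7,-11.9],
    [31.7,20.3,-13.6],
    [34,21.8,-14.7],
    [34,21.8,-14.7],
  ],
  slide=[
    [0,0,0],
    [0,0,0],
    [0,0,0],
    [0,0,0],
    [0,0,0],
    [0,0,0],
    [0,0,0],
    [0,0,0],
    [0,0,0],
    [0,0,0],
  ],
  grip=[-1,-1,-1,-1,-1,-1,-1,-1,-1,-1],
)

```text
time: 28.4
tool_pos: [520.7, 315.8, 221.3]
tcp_rot: [-2.541, 1.144, -1.928]
contact_force: [0.4, 0.6, -0.7]
grip_width: 63.0
```

Run:
```python
from cupm import *
from gen import load,upd
upd([34,21.8,-14.7],[0,0,0])
ob(); x,R=load(); print(x,R.as_euler('xyz'),R.as_matrix()[:,2])
a=cap("side")["img"]; cv2.imwrite("pics/s14.png",cv2.resize(a[220:480,150:440],None,fx=2.5,fy=2.3)); cv2.imwrite("pics/sc14.png",cv2.resize(cap("scene")["img"][100:340,100:420],None,fx=2.3,fy=2.3)); cv2.imwrite("pics/w14.png",cap("wrist")["img"])
```

```text
t 28.4 [520.7 315.8 221.3] [-2.541  1.144 -1.928] F [ 0.4  0.6 -0.7] w 63.0 q [0.27 0.37 2.34 2.76 0.81 1.49]
[520.48 315.67 220.74] [-2.54287785  1.14382851 -1.92954038] [ 0.79169438  0.50616179 -0.34208222]
```

View pics/s14.png

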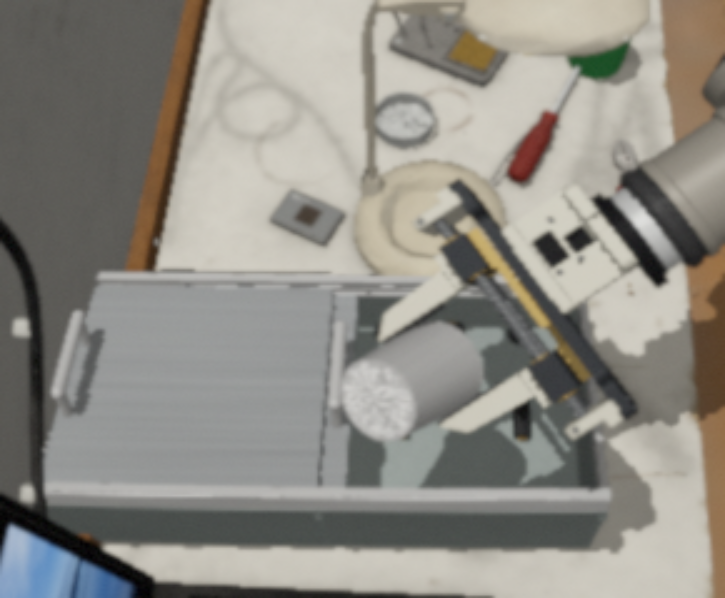

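View pics/sc14.png

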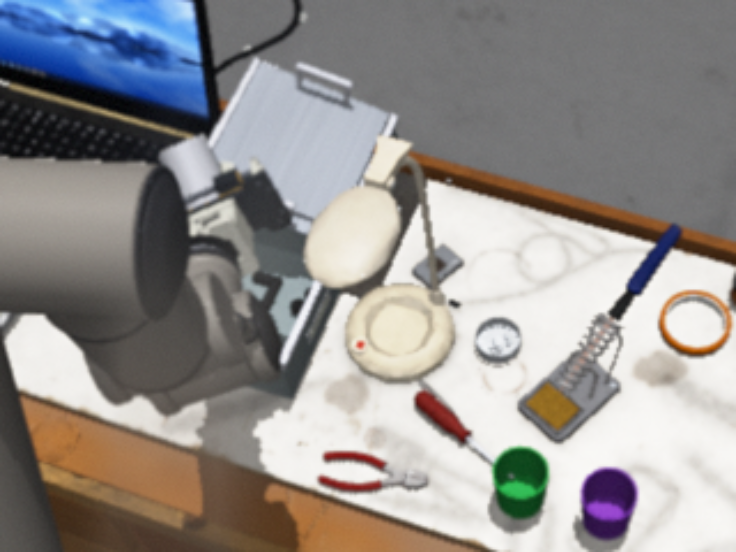

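View pics/w14.png

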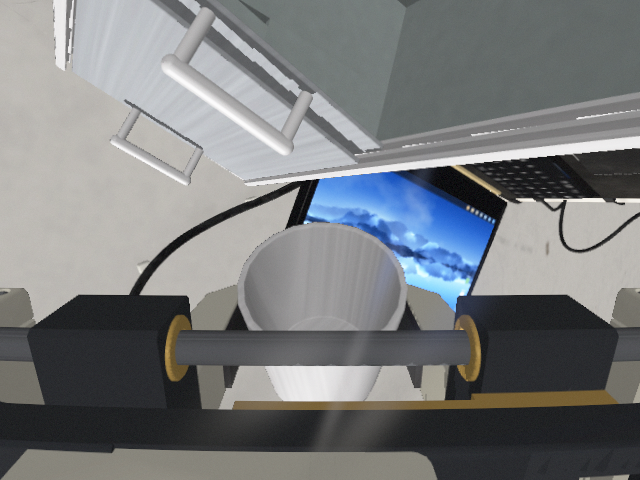

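Emit:
servo_tool(
  angular=[
    [-5.5,-3.5,2.4],
    [-11.1,-7.1,4.8],
    [-16.6,-10.6,7.2],
    [-22.1,-14.2,9.5],
    [-27.7,-17.7,11.9],
    [-33.2,-21.3,14.3],
    [-38.8,-24.8,16.7],
    [-44.3,-28.4,19.1],
    [-49.8,-31.9,21.5],
    [-55.4,-35.5,23.9],
  ],
  slide=[
    [0,0,0],
    [0,0,0],
    [0,0,0],
    [0,0,0],
    [0,0,0],
    [0,0,0],
    [0,0,0],
    [0,0,0],
    [0,0,0],
    [0,0,0],
  ],
  grip=[-1,-1,-1,-1,-1,-1,-1,-1,-1,-1],
)

```text
time: 29.38
tool_pos: [520.6, 315.7, 221.1]
tcp_rot: [-1.919, 0.084, -1.033]
contact_force: [0.0, 0.2, -1.5]
grip_width: 62.7
```

Emit:
servo_tool(
  angular=[
    [-5.5,-3.5,2.4],
    [-11.1,-7.1,4.8],
    [-16.6,-10.6,7.2],
    [-22.1,-14.2,9.5],
    [-27.7,-17.7,11.9],
    [-33.2,-21.3,14.3],
    [-38.8,-24.8,16.7],
    [-44.3,-28.4,19.1],
    [-49.8,-31.9,21.5],
    [-55.4,-35.5,23.9],
  ],
  slide=[
    [0,0,0],
    [0,0,0],
    [0,0,0],
    [0,0,0],
    [0,0,0],
    [0,0,0],
    [0,0,0],
    [0,0,0],
    [0,0,0],
    [0,0,0],
  ],
  grip=[-1,-1,-1,-1,-1,-1,-1,-1,-1,-1],
)

```text
time: 30.22
tool_pos: [520.6, 315.7, 221.1]
tcp_rot: [-2.275, -1.018, -0.374]
contact_force: [0.1, 1.2, -2.5]
grip_width: 62.8
```

Run:
```python
from cupm import *
from gen import *
upd([-55.4,-35.5,23.9],[0,0,0]);upd([-55.4,-35.5,23.9],[0,0,0])
ob(); x,R=load(); print(x,R.as_euler('xyz'))
# path: remaining roll to upright al20 psi33 then reverse
q=np.array([.27,.37,2.34,2.76,.82,-.95])
xa,Ra=pose([512,310,225],33,20)
W=[([512,310,225],33,20),([512,300,250],40,29),([500,280,340],48,30),([480,240,460],65,30)]
ps=[(xa,Ro.from_rotvec((Ra*R.inv()).as_rotvec()*k/4)*R) for k in range(1,5)]
ps=[(x+(xa-x)*(k+1)/4,pp[1]) for k,pp in enumerate(ps)]
for (a,pa,la),(b,pb,lb),n in zip(W,W[1:],(5,5,6)):
    for s in np.arange(1,n+1)/n:
        ps.append(pose(np.array(a)*(1-s)+s*np.array(b),pa*(1-s)+pb*s,la*(1-s)+lb*s))
for xx,R in ps:
    qn,ex,er=ik(xx,R,q)
    if ex>2 or np.abs(qn-q).max()>.2: print('W',xx.round(),qn.round(2),ex,np.abs(qn-q).max())
    q=qn
print(q.round(2)); show(ps)
```

```text
t 30.22 [520.6 315.7 221.1] [-2.275 -1.018 -0.374] F [ 0.1  1.2 -2.5] w 62.8 q [ 0.27  0.37  2.34  2.75  0.82 -0.96]
[520.48 315.67 220.74] [-2.26738549 -1.01173097 -0.38379917]
[-0.21 -0.01  1.77  1.08  1.28 -0.05]
angular [[-5, -3, 2], [-10, -6, 5], [-15, -10, 7], [-20, -13, 9], [-21, -12, 11], [-22, -10, 13], [-23, -9, 14], [-23, -8, 16], [-24, -7, 18], [-24, -7, 19]]
slide [[0, 0, 0], [0, 0, 0], [0, 0, 0], [0, 0, 0], [0, -2, 5], [0, -4, 10], [-1, -6, 15], [-1, -8, 19], [-1, -9, 24], [-4, -13, 42]]
angular [[0, 0, 2], [-1, 1, 4], [-1, 1, 5], [-1, 1, 7], [-1, 1, 10], [-1, 1, 12], [-1, 1, 15], [-1, 1, 18], [-1, 1, 21], [-1, 1, 24]]
slide [[-2, -4, 18], [-5, -8, 36], [-7, -12, 54], [-10, -16, 72], [-14, -22, 92], [-18, -28, 112], [-21, -35, 132], [-25, -41, 152], [-29, -48, 172], [-32, -54, 192]]
```

Emit:
servo_tool(
  angular=[
    [-5,-3,2],
    [-10,-6,5],
    [-15,-10,7],
    [-20,-13,9],
    [-21,-12,11],
    [-22,-10,13],
    [-23,-9,14],
    [-23,-8,16],
    [-24,-7,18],
    [-24,-7,19],
  ],
  slide=[
    [0,0,0],
    [0,0,0],
    [0,0,0],
    [0,0,0],
    [0,-2,5],
    [0,-4,10],
    [-1,-6,15],
    [-1,-8,19],
    [-1,-9,24],
    [-4,-13,42],
  ],
  grip=[-1,-1,-1,-1,-1,-1,-1,-1,-1,-1],
)

```text
time: 31.05
tool_pos: [516.7, 302.2, 262.1]
tcp_rot: [3.139, -1.064, 0.723]
contact_force: [-0.6, 0.9, -0.4]
grip_width: 62.9
```

Emit:
servo_tool(
  angular=[
    [0,0,2],
    [-1,1,4],
    [-1,1,5],
    [-1,1,7],
    [-1,1,10],
    [-1,1,12],
    [-1,1,15],
    [-1,1,18],
    [-1,1,21],
    [-1,1,24],
  ],
  slide=[
    [-2,-4,18],
    [-5,-8,36],
    [-7,-12,54],
    [-10,-16,72],
    [-14,-22,92],
    [-18,-28,112],
    [-21,-35,132],
    [-25,-41,152],
    [-29,-48,172],
    [-32,-54,192],
  ],
  grip=[-1,-1,-1,-1,-1,-1,-1,-1,-1,-1],
)

```text
time: 31.88
tool_pos: [483.4, 248.1, 455.7]
tcp_rot: [-3.136, -1.041, 1.138]
contact_force: [1.2, -0.6, -0.9]
grip_width: 62.8
```

Run:
```python
from cupm import *
from gen import load
ob(); x,R=load(); print(x,R.as_euler('xyz'))
a=cap("side")["img"]; cv2.imwrite("pics/s15.png",cv2.resize(a[220:480,150:440],None,fx=2.7,fy=2.3,interpolation=cv2.INTER_CUBIC)); cv2.imwrite("pics/w15.png",cap("wrist")["img"])
```

```text
t 31.88 [483.4 248.1 455.7] [-3.136 -1.041  1.138] F [ 1.2 -0.6 -0.9] w 62.8 q [-0.21 -0.01  1.76  1.07  1.3  -0.05]
[484.48 248.67 454.74] [-3.13253366 -1.04297728  1.13025255]
```

View pics/s15.png

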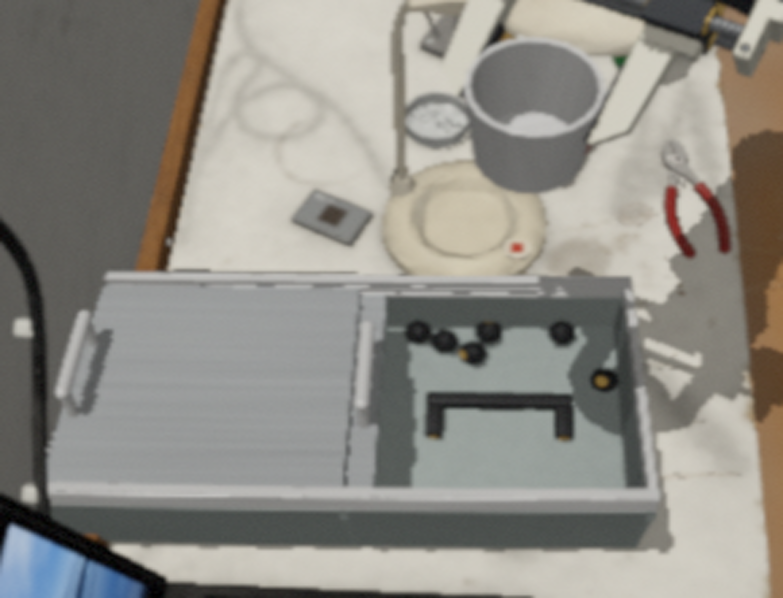

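View pics/w15.png

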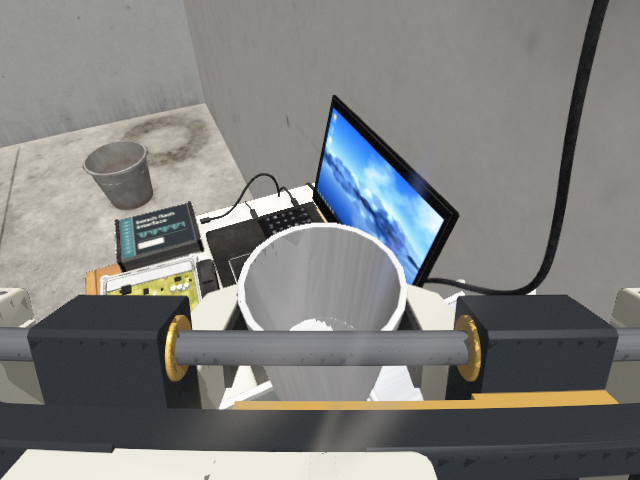

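The side view shows all six knobs and the handle inside, and the cup is empty. Next I'll take the cup back to its old spot.

Run:
```python
from tr import *
path([([480,240,460],65),([490,100,460],60),([500,-60,460],40),([500,-200,455],20),([550,-290,330],5),([590,-350,200],-15),([590.5,-352,75],-25)],np.array([-.21,-.01,1.76,1.07,1.3,-.05]),step=30,deg=5)
x,R=load(); print(x,R.as_euler('xyz'),pose([590.5,-352,50],-25))
```

```text
WARN [ 591. -340.  220.] [-0.91  0.41  1.99  1.82  0.63 -0.71] 0.0 0.0 0.17
WARN [ 599. -352.  194.] [-0.88  0.47  2.    2.01  0.58 -0.86] 0.0 0.0 0.2
WARN [ 599. -353.  170.] [-0.86  0.51  2.02  2.18  0.59 -1.  ] 0.0 0.0 0.16
WARN [ 599. -354.  144.] [-0.84  0.56  2.04  2.33  0.62 -1.13] 0.0 0.0 0.15
32 [-0.78  0.73  2.08  2.7   0.74 -1.41] ('tcp', [599, -356, 70], 'pl', [507, -418, 102], 'pr', [587, -246, 103], 'w', [348, -239, 229], 'e', [297, -188, 604], 't', [0.78, -0.37, -0.5])
angular [[0, 0, -1], [0, 0, -2], [0, 0, -3], [0, 0, -4], [0, 0, -5], [0, 0, -9], [0, 0, -12], [0, 0, -15], [0, 0, -19], [0, 0, -22]]
slide [[2, -28, 0], [4, -56, 0], [6, -84, 0], [8, -112, 0], [10, -140, 0], [12, -167, 0], [15, -194, 0], [17, -221, 0], [19, -248, 0], [21, -275, 0]]
angular [[0, 0, -3], [0, 0, -7], [0, 0, -11], [0, 0, -15], [0, 0, -19], [0, 0, -23], [0, 0, -26], [0, 0, -28], [0, 0, -31], [0, 0, -33]]
slide [[2, -28, 0], [2, -56, -1], [3, -85, -2], [3, -113, -3], [3, -142, -4], [3, -170, -5], [12, -186, -26], [20, -201, -47], [29, -217, -68], [37, -232, -89]]
angular [[0, 0, -3], [0, 0, -5], [0, 0, -9], [0, 0, -13], [0, 0, -17], [0, 0, -21], [0, 0, -25], [0, 0, -27], [0, 0, -29], [0, 0, -31]]
slide [[9, -15, -20], [17, -31, -41], [25, -44, -67], [33, -56, -93], [41, -69, -119], [49, -81, -145], [57, -94, -171], [57, -95, -196], [57, -96, -221], [57, -96, -246]]
angular [[0, 0, -2], [0, 0, -4]]
slide [[0, -1, -25], [0, -2, -50]]
[ 599.48 -356.33   69.74] [-3.13253366 -1.04297728 -0.44054377] (array([ 599.13374124, -356.02597966,   44.5       ]), Rotation.from_matrix(array([[ 4.53153894e-01, -4.22618262e-01,  7.84885567e-01],
                            [-2.11309131e-01, -9.06307787e-01, -3.65998151e-01],
                            [ 8.66025404e-01,  2.77555756e-17, -5.00000000e-01]])))
```

Emit:
servo_tool(
  angular=[
    [0,0,-1],
    [0,0,-2],
    [0,0,-3],
    [0,0,-4],
    [0,0,-5],
    [0,0,-9],
    [0,0,-12],
    [0,0,-15],
    [0,0,-19],
    [0,0,-22],
  ],
  slide=[
    [2,-28,0],
    [4,-56,0],
    [6,-84,0],
    [8,-112,0],
    [10,-140,0],
    [12,-167,0],
    [15,-194,0],
    [17,-221,0],
    [19,-248,0],
    [21,-275,0],
  ],
  grip=[-1,-1,-1,-1,-1,-1,-1,-1,-1,-1],
)

```text
time: 32.82
tool_pos: [505.1, -26.8, 453.5]
tcp_rot: [-3.131, -1.042, 0.742]
contact_force: [-0.0, -0.4, -1.6]
grip_width: 62.5
```

Emit:
servo_tool(
  angular=[
    [0,0,-3],
    [0,0,-7],
    [0,0,-11],
    [0,0,-15],
    [0,0,-19],
    [0,0,-23],
    [0,0,-26],
    [0,0,-28],
    [0,0,-31],
    [0,0,-33],
  ],
  slide=[
    [2,-28,0],
    [2,-56,-1],
    [3,-85,-2],
    [3,-113,-3],
    [3,-142,-4],
    [3,-170,-5],
    [12,-186,-26],
    [20,-201,-47],
    [29,-217,-68],
    [37,-232,-89],
  ],
  grip=[-1,-1,-1,-1,-1,-1,-1,-1,-1,-1],
)

```text
time: 33.65
tool_pos: [542.3, -258.0, 363.3]
tcp_rot: [-3.132, -1.041, 0.168]
contact_force: [0.0, -0.2, -1.6]
grip_width: 63.0
```

Emit:
servo_tool(
  angular=[
    [0,0,-3],
    [0,0,-5],
    [0,0,-9],
    [0,0,-13],
    [0,0,-17],
    [0,0,-21],
    [0,0,-25],
    [0,0,-27],
    [0,0,-29],
    [0,0,-31],
  ],
  slide=[
    [9,-15,-20],
    [17,-31,-41],
    [25,-44,-67],
    [33,-56,-93],
    [41,-69,-119],
    [49,-81,-145],
    [57,-94,-171],
    [57,-95,-196],
    [57,-96,-221],
    [57,-96,-246],
  ],
  grip=[-1,-1,-1,-1,-1,-1,-1,-1,-1,-1],
)

```text
time: 34.48
tool_pos: [598.0, -352.8, 116.4]
tcp_rot: [-3.135, -1.036, -0.37]
contact_force: [0.6, -0.1, -0.4]
grip_width: 62.9
```

Emit:
servo_tool(
  angular=[
    [0,0,-2],
    [0,0,-4],
    [0,0,-4],
    [0,0,-4],
  ],
  slide=[
    [0,-1,-20],
    [0,-2,-45],
    [0,-2,-50],
    [0,-2,-50],
  ],
  grip=[-1,-1,-1,-1],
)

```text
time: 34.82
tool_pos: [598.4, -353.7, 66.3]
tcp_rot: [-3.129, -1.035, -0.44]
contact_force: [0.1, -0.8, -1.8]
grip_width: 62.9
```

Run:
```python
from cupm import *
ob()
cv2.imwrite("pics/s16.png",cv2.resize(cap("side")["img"][60:260,200:440],None,fx=3,fy=3))
```

```text
t 34.82 [ 598.4 -353.7   66.3] [-3.129 -1.035 -0.44 ] F [ 0.1 -0.8 -1.8] w 62.9 q [-0.78  0.72  2.08  2.67  0.72 -1.39]
```

View pics/s16.png

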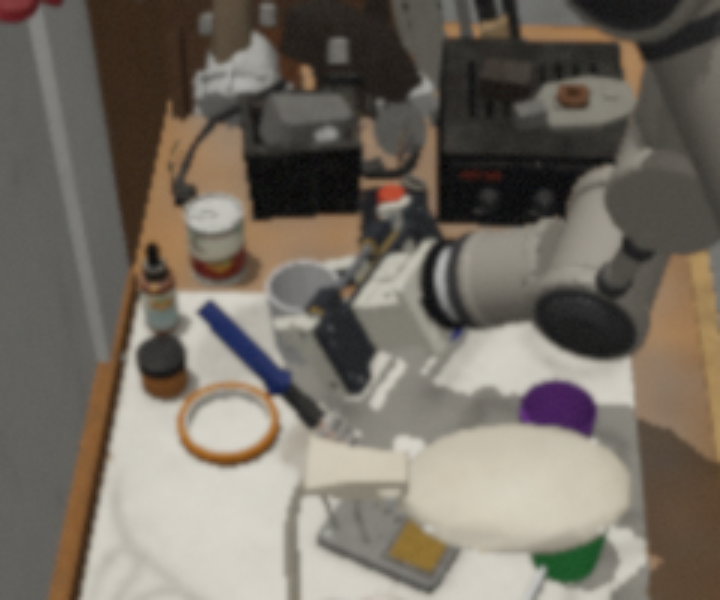

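Emit:
servo_tool(
  angular=[
    [0,0,0],
    [0,0,0],
    [0,0,0],
    [0,0,0],
    [0,0,0],
    [0,0,0],
  ],
  slide=[
    [0,0,-8],
    [0,0,-14],
    [0,0,-18],
    [0,0,-20],
    [0,0,-20],
    [0,0,-20],
  ],
  grip=[-1,-1,-1,-1,-1,-1],
)

```text
time: 35.37
tool_pos: [599.4, -356.5, 50.1]
tcp_rot: [-3.132, -1.043, -0.44]
contact_force: [-0.0, -0.4, -2.0]
grip_width: 62.8
```

Emit:
servo_tool(
  angular=[
    [0,0,0],
    [0,0,0],
    [0,0,0],
    [0,0,0],
  ],
  slide=[
    [0,0,-1],
    [0,0,-3],
    [0,0,-4],
    [0,0,-4],
  ],
  grip=[-1,-1,-1,-1],
)

```text
time: 35.7
tool_pos: [599.4, -356.2, 45.7]
tcp_rot: [-3.132, -1.043, -0.44]
contact_force: [-0.2, 0.4, -1.9]
grip_width: 62.9
```

Emit:
servo_tool(
  angular=[
    [0,0,0],
    [0,0,0],
    [0,0,0],
  ],
  slide=[
    [0,0,-0.7],
    [0,0,-1.4],
    [0,0,-1.4],
  ],
  grip=[-1,-1,-1],
)

```text
time: 35.95
tool_pos: [599.9, -356.5, 45.6]
tcp_rot: [-3.133, -1.045, -0.44]
contact_force: [-3.8, 1.9, 4.3]
grip_width: 62.7
```

Emit:
servo_tool(
  angular=[
    [0,0,0],
    [0,0,0],
    [0,0,0],
    [0,0,0],
    [0,0,0],
    [0,0,0],
  ],
  slide=[
    [0,0,0.5],
    [0,0,0.5],
    [0,0,0.5],
    [0,0,0.5],
    [0,0,0.5],
    [0,0,0.5],
  ],
  grip=[-0.2,0.2,0.6,1,1,1],
)

```text
time: 36.45
tool_pos: [599.5, -356.3, 44.8]
tcp_rot: [-3.132, -1.043, -0.44]
contact_force: [-0.1, -0.0, -0.5]
grip_width: 85.1
```

Emit:
servo_tool(
  angular=[
    [0,0,0],
    [0,0,0],
    [0,0,0],
    [0,0,0],
    [0,0,0],
    [0,0,0],
    [0,0,0],
  ],
  slide=[
    [-8,4,5],
    [-23,11,15],
    [-39,18,25],
    [-55,25,35],
    [-70,33,45],
    [-85,40,54],
    [-90,43,58],
  ],
  grip=[1,1,1,1,1,1,1],
)

```text
time: 37.03
tool_pos: [507.5, -312.0, 103.7]
tcp_rot: [-3.131, -1.042, -0.442]
contact_force: [1.0, 0.3, -0.6]
grip_width: 91.9
```

Run:
```python
from cupm import *
from gen import upd,load
upd([0,0,0],[-90,43,58-20-4-1.4+.5]); x,R=load(); print(x,R.as_euler('xyz'))
ob(); w=cap("wrist"); cv2.imwrite("pics/w17.png",w["img"])
for n in("wrist","scene","side"): cupfit(n)
```

```text
[ 509.48 -313.33  102.84] [-3.13253366 -1.04297728 -0.44054377]
t 37.03 [ 507.5 -312.   103.7] [-3.131 -1.042 -0.442] F [ 1.   0.3 -0.6] w 91.9 q [-0.89  0.59  2.34  2.61  0.85 -1.44]
wrist 1968 [ 591.1 -352.6] res 0.9 z [71.2 72.8]
scene 98 [ 590.  -354.5] res 1.6 z [70.5 75.4]
side 100 [ 594.4 -349.1] res 1.7 z [69.2 72.9]
```

View pics/w17.png

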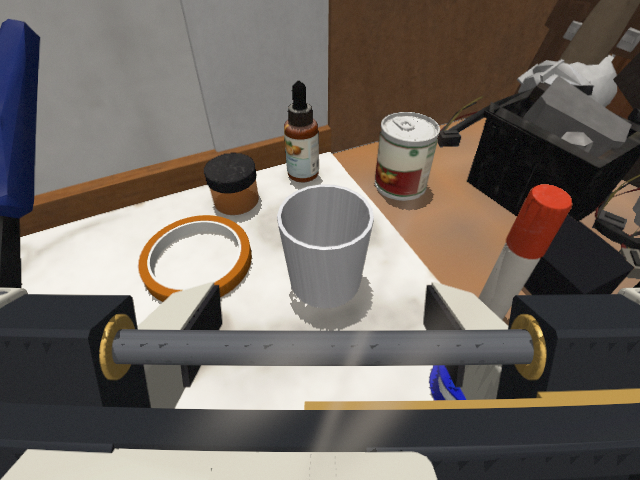

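```bash
cat > ret.py <<'E'
from tr import *
x0,R0=load()
W=[([591,-351,50],-25,-104),([520,-300,230],-10,-30),([550,-270,380],5,11),([500,-200,450],20,11),([500,-60,455],40,11),([490,100,455],60,11),([480,250,455],65,11)]
q=np.array([-.89,.59,2.34,2.61,.85,-1.44]); ps=[]
for (a,pa,ha),(b,pb,hb) in zip(W,W[1:]):
    xa,_=pose(a,pa,30,ha); xb,_=pose(b,pb,30,hb)
    n=int(np.ceil(max(np.linalg.norm(xb-xa)/30,abs(pb-pa)/5)))
    for s in np.arange(1,n+1)/n:
        _,R=pose(a,pa*(1-s)+pb*s); x=xa*(1-s)+xb*s; ps.append((x,R)); qn,ex,er=ik(x,R,q)
        if ex>2 or np.abs(qn-q).max()>.2: print('W',x.round(),qn.round(2),ex)
        q=qn
print(q.round(2),len(ps))
xe=np.array([577.5,276,250]);Re=Ro.from_euler('xyz',[np.pi,0,np.radians(92.6)])
qe,ex,er=ik(xe,Re,np.array([.33,.5,1.3,0,1.3,.28])); print(qe.round(2),float(ex))
N=20
for i in range(1,N+1):
    qq=q+(qe-q)*i/N; ps.append(fk(qq,p) if i<N else (xe,Re))
    if i%4==0: print(rep(qq))
show(ps)
E
python3 ret.py
```

```text
W [ 500. -302.  188.] [-1.    0.36  2.28  2.09  0.72 -1.06] 0.00019219272950671764
W [ 497. -299.  216.] [-1.04  0.28  2.24  1.88  0.72 -0.89] 0.00019966110437256543
[-0.18 -0.    1.78  1.08  1.25 -0.05] 31
[0.33 0.54 1.14 0.   1.46 0.28] 9.883861236634958e-05
('tcp', [490, 270, 401], 'pl', [567, 195, 444], 'pr', [385, 251, 446], 'w', [422, 41, 613], 'e', [61, 70, 733], 't', [0.21, 0.72, -0.66])
('tcp', [502, 273, 354], 'pl', [589, 217, 405], 'pr', [402, 252, 410], 'w', [473, 85, 611], 'e', [109, 77, 724], 't', [0.09, 0.59, -0.8])
('tcp', [520, 273, 312], 'pl', [614, 236, 369], 'pr', [425, 254, 375], 'w', [517, 140, 603], 'e', [154, 95, 709], 't', [0.01, 0.42, -0.91])
('tcp', [546, 272, 277], 'pl', [642, 256, 339], 'pr', [452, 260, 344], 'w', [553, 204, 589], 'e', [194, 122, 688], 't', [-0.02, 0.21, -0.98])
('tcp', [577, 276, 250], 'pl', [672, 280, 316], 'pr', [483, 272, 316], 'w', [577, 276, 569], 'e', [227, 157, 662], 't', [0.0, 0.0, -1.0])
angular [[0, 0, 3], [0, 0, 6], [0, 0, 9], [0, 0, 12], [0, 0, 15], [0, 0, 18], [0, 0, 21], [0, 0, 24], [0, 0, 27], [0, 0, 30]]
slide [[-3, 4, 28
[... 626 characters left out ...]
], [-13, 161, 0], [-14, 186, 0], [-16, 211, 0], [-18, 236, 0], [-20, 261, 0]]
angular [[0, 0, 1], [-2, 1, 3], [-5, 2, 5], [-8, 3, 7], [-10, 5, 9], [-13, 6, 11], [-16, 7, 12], [-19, 8, 14], [-22, 8, 15], [-25, 9, 17]]
slide [[-1, 25, 0], [0, 29, -12], [1, 32, -24], [3, 34, -37], [5, 36, -49], [7, 38, -61], [10, 39, -72], [13, 39, -84], [16, 40, -95], [20, 40, -106]]
angular [[-3, 1, 1], [-6, 1, 3], [-9, 2, 4], [-12, 2, 5], [-15, 2, 6], [-18, 2, 7], [-21, 2, 8], [-24, 2, 9], [-27, 1, 10], [-30, 1, 11]]
slide [[5, -1, -11], [9, -1, -22], [15, -1, -32], [20, -2, -41], [27, -2, -50], [33, -2, -59], [40, -2, -67], [48, -1, -75], [56, -1, -82], [64, 1, -88]]
angular [[-3, -1, 1]]
slide [[8, 1, -6]]
```

Run:
```python
from h import *
for n in("scene","side"):
    P=cloud(cap(n)).reshape(-1,3); P=P[np.isfinite(P[:,0])]
    m=(P[:,2]>540)&(P[:,0]>450)&(P[:,0]<1000)&(P[:,1]>-700)&(P[:,1]<900); B=P[m]; print(n,len(B))
    if len(B):
        for y in range(-700,900,100):
            b=B[(B[:,1]>=y)&(B[:,1]<y+100)]
            if len(b)>20: print(y,np.percentile(b[:,0],[1,50]).round(),np.percentile(b[:,2],[1,99]).round())
```

```text
scene 31492
-700 [768. 772.] [541. 757.]
-600 [768. 772.] [544. 811.]
-500 [739. 772.] [543. 787.]
-400 [737. 765.] [542. 756.]
-300 [572. 778.] [543. 841.]
-200 [574. 592.] [543. 843.]
-100 [596. 700.] [545. 806.]
0 [610. 779.] [541. 774.]
100 [775. 780.] [541. 623.]
200 [717. 779.] [541. 630.]
300 [706. 777.] [541. 638.]
400 [775. 780.] [540. 566.]
500 [776. 780.] [540. 552.]
side 53194
-200 [700. 707.] [565. 571.]
-100 [682. 702.] [559. 598.]
100 [613. 613.] [761. 783.]
200 [608. 612.] [768. 831.]
300 [611. 613.] [545. 879.]
400 [612. 646.] [545. 890.]
500 [779. 781.] [540. 565.]
```

```bash
sed -i 's/xe=np.array(\[577.5,276,250\])/xe=np.array([530,274,190])/; s/show(ps)/show(ps,False)/' ret.py; cp cmd.json cmd_b.json
python3 - <<'E'
from tr import *
# restore state
save([509.48,-313.33,102.84],Ro.from_euler('xyz',[-3.13253366,-1.04297728,-0.44054377]))
E
python3 ret.py | sed -n '3,$p'
```

```text
[-0.18 -0.    1.78  1.08  1.25 -0.05] 31
[0.35 0.5  1.38 0.   1.26 0.31] 3.0065323261575485e-05
('tcp', [484, 270, 385], 'pl', [559, 192, 427], 'pr', [379, 253, 432], 'w', [413, 43, 599], 'e', [57, 71, 733], 't', [0.22, 0.71, -0.67])
('tcp', [486, 273, 326], 'pl', [571, 214, 375], 'pr', [387, 257, 383], 'w', [454, 89, 584], 'e', [100, 78, 726], 't', [0.1, 0.58, -0.81])
('tcp', [493, 272, 272], 'pl', [586, 232, 328], 'pr', [398, 259, 337], 'w', [489, 143, 564], 'e', [140, 95, 713], 't', [0.01, 0.4, -0.91])
('tcp', [508, 271, 227], 'pl', [604, 253, 288], 'pr', [414, 262, 294], 'w', [514, 205, 539], 'e', [176, 121, 695], 't', [-0.02, 0.21, -0.98])
('tcp', [530, 274, 190], 'pl', [625, 278, 256], 'pr', [435, 270, 256], 'w', [530, 274, 509], 'e', [206, 155, 673], 't', [-0.0, -0.0, -1.0])
angular [[0, 0, 3], [0, 0, 6], [0, 0, 9], [0, 0, 12], [0, 0, 15], [0, 0, 18], [0, 0, 21], [0, 0, 24], [0, 0, 27], [0, 0, 30]]
slide [[-3, 4, 28], [-6, 7, 56], [-9, 11, 85], [-12, 14, 114], [-15, 18, 142], [-2, 23, 168], [11, 28, 194], [24, 34, 220], [37, 39, 246], [50, 44, 272]]
angular [[0, 0, 4], [0, 0, 
[... 470 characters left out ...]
 161, 0], [-14, 186, 0], [-16, 211, 0], [-18, 236, 0], [-20, 261, 0]]
angular [[0, 0, 1], [-2, 1, 2], [-5, 3, 4], [-8, 4, 6], [-10, 6, 7], [-13, 7, 9], [-16, 8, 10], [-19, 9, 12], [-22, 10, 13], [-25, 11, 14]]
slide [[-1, 25, 0], [-2, 29, -17], [-2, 32, -33], [-2, 34, -49], [-2, 36, -64], [-2, 38, -80], [-1, 39, -95], [-1, 39, -110], [0, 40, -124], [1, 40, -138]]
angular [[-3, 1, 2], [-6, 1, 3], [-9, 2, 5], [-12, 2, 6], [-15, 2, 7], [-18, 2, 9], [-21, 2, 10], [-24, 2, 11], [-27, 1, 13], [-30, 1, 14]]
slide [[2, 0, -14], [4, -1, -27], [6, -1, -40], [9, -2, -52], [13, -2, -64], [17, -3, -75], [21, -3, -85], [26, -2, -95], [31, -2, -105], [37, -1, -114]]
angular [[-3, -1, 1]]
slide [[7, 1, -8]]
```

Emit:
servo_tool(
  angular=[
    [0,0,3],
    [0,0,6],
    [0,0,9],
    [0,0,12],
    [0,0,15],
    [0,0,18],
    [0,0,21],
    [0,0,24],
    [0,0,27],
    [0,0,30],
  ],
  slide=[
    [-3,4,28],
    [-6,7,56],
    [-9,11,85],
    [-12,14,114],
    [-15,18,142],
    [-2,23,168],
    [11,28,194],
    [24,34,220],
    [37,39,246],
    [50,44,272],
  ],
  grip=[1,1,1,1,0,0,0,0,0,0],
)

```text
time: 38.17
tool_pos: [560.1, -268.9, 376.3]
tcp_rot: [-3.133, -1.042, 0.086]
contact_force: [1.7, -0.7, -0.8]
grip_width: 56.0
```

Emit:
servo_tool(
  angular=[
    [0,0,4],
    [0,0,7],
    [0,0,11],
    [0,0,15],
    [0,0,19],
    [0,0,23],
    [0,0,27],
    [0,0,31],
    [0,0,35],
    [0,0,38],
  ],
  slide=[
    [-13,18,17],
    [-25,36,35],
    [-38,54,52],
    [-51,73,70],
    [-51,101,71],
    [-51,130,72],
    [-52,158,73],
    [-52,187,74],
    [-52,215,75],
    [-54,242,75],
  ],
  grip=[0,0,0,0,0,0,0,0,0,0],
)

```text
time: 39.0
tool_pos: [505.9, -26.3, 450.0]
tcp_rot: [-3.131, -1.043, 0.75]
contact_force: [0.7, -0.0, 0.7]
grip_width: 46.0
```

Emit:
servo_tool(
  angular=[
    [0,0,3],
    [0,0,7],
    [0,0,10],
    [0,0,13],
    [0,0,17],
    [0,0,18],
    [0,0,18],
    [0,0,19],
    [0,0,20],
    [0,0,21],
  ],
  slide=[
    [-2,27,0],
    [-4,55,0],
    [-7,82,0],
    [-9,109,0],
    [-11,136,0],
    [-13,161,0],
    [-14,186,0],
    [-16,211,0],
    [-18,236,0],
    [-20,261,0],
  ],
  grip=[0,0,0,0,0,0,0,0,0,0],
)

```text
time: 39.83
tool_pos: [485.4, 235.2, 449.9]
tcp_rot: [-3.131, -1.043, 1.114]
contact_force: [0.3, -0.3, 0.5]
grip_width: 45.9
```

Emit:
servo_tool(
  angular=[
    [0,0,1],
    [-2,1,2],
    [-5,3,4],
    [-8,4,6],
    [-10,6,7],
    [-13,7,9],
    [-16,8,10],
    [-19,9,12],
    [-22,10,13],
    [-25,11,14],
  ],
  slide=[
    [-1,25,0],
    [-2,29,-17],
    [-2,32,-33],
    [-2,34,-49],
    [-2,36,-64],
    [-2,38,-80],
    [-1,39,-95],
    [-1,39,-110],
    [0,40,-124],
    [1,40,-138],
  ],
  grip=[0,0,0,0,0,0,0,0,0,0],
)

```text
time: 40.67
tool_pos: [486.8, 274.1, 310.9]
tcp_rot: [-3.087, -0.566, 1.331]
contact_force: [-0.2, 0.1, -0.1]
grip_width: 45.6
```

Emit:
servo_tool(
  angular=[
    [-3,1,2],
    [-6,1,3],
    [-9,2,5],
    [-12,2,6],
    [-15,2,7],
    [-18,2,9],
    [-21,2,10],
    [-24,2,11],
    [-27,1,13],
    [-30,1,14],
  ],
  slide=[
    [2,0,-14],
    [4,-1,-27],
    [6,-1,-40],
    [9,-2,-52],
    [13,-2,-64],
    [17,-3,-75],
    [21,-3,-85],
    [26,-2,-95],
    [31,-2,-105],
    [37,-1,-114],
  ],
  grip=[0,0,0,0,0,0,0,0,0,0],
)

```text
time: 41.5
tool_pos: [523.6, 273.2, 196.9]
tcp_rot: [-3.129, -0.045, 1.595]
contact_force: [0.1, -0.4, 0.7]
grip_width: 45.8
```

Emit:
servo_tool(
  angular=[
    [-3,-1,1],
    [-3,-1,1],
    [-3,-1,1],
  ],
  slide=[
    [7,1,-8],
    [7,1,-8],
    [7,1,-8],
  ],
  grip=[0,0,0],
)

```text
time: 41.75
tool_pos: [529.9, 274.7, 188.9]
tcp_rot: [3.14, 0.005, 1.612]
contact_force: [0.0, 0.4, 0.9]
grip_width: 45.8
```

Run:
```python
from h import *
o=ob(); w=cap("wrist"); cv2.imwrite("pics/w18.png",w["img"])
R=Ro.from_euler('xyz',o['tcp_rot']); T=Ro.from_euler('xyz',[np.pi,0,np.radians(92.6)]); print('corr',np.degrees((T*R.inv()).as_rotvec()).round(2))
print(proj(w,[[577.6,275.5,136]]))
```

```text
t 41.75 [529.9 274.7 188.9] [3.14  0.005 1.612] F [0.  0.4 0.9] w 45.8 q [ 0.35  0.5   1.37 -0.01  1.26  0.31]
corr [0.27 0.09 0.25]
[[405.31037663 266.42890102]]
```

View pics/w18.png

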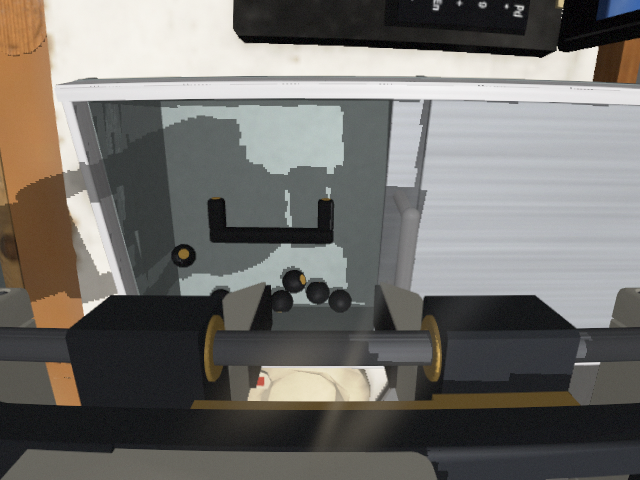

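Emit:
servo_tool(
  angular=[
    [0,0,0],
    [0,0,0],
    [0,0,0],
    [0,0,0],
    [0,0,0],
    [0,0,0],
    [0,0,0],
    [0,0,0],
  ],
  slide=[
    [20,0,0],
    [40,1,0],
    [48,1,0],
    [48,1,-15],
    [48,1,-35],
    [48,1,-55],
    [48,1,-66],
    [48,1,-66],
  ],
  grip=[0,0,0,0,0,0,0,0],
)

```text
time: 42.47
tool_pos: [576.9, 273.8, 121.6]
tcp_rot: [-3.14, 0.006, 1.609]
contact_force: [-0.4, -1.1, -0.4]
grip_width: 45.9
```

Emit:
servo_tool(
  angular=[
    [0,0,0],
    [0,0,0],
    [0,0,0],
    [0,0,0],
    [0,0,0],
    [0,0,0],
    [0,0,0],
  ],
  slide=[
    [0,0,0],
    [0,0,0],
    [0,0,0],
    [0,0,0],
    [0,0,0],
    [0,0,0],
    [0,0,0],
  ],
  grip=[-1,-1,-1,-1,-1,-1,-1],
)

```text
time: 43.05
tool_pos: [577.6, 274.8, 124.6]
tcp_rot: [3.139, 0.006, 1.61]
contact_force: [-5.3, -0.1, 5.6]
grip_width: 9.3
```

Emit:
servo_tool(
  angular=[
    [0,0,0],
    [0,0,0],
    [0,0,0],
    [0,0,0],
    [0,0,0],
    [0,0,0],
    [0,0,0],
    [0,0,0],
    [0,0,0],
    [0,0,0],
  ],
  slide=[
    [-8,-0.3,0],
    [-25,-1,0],
    [-45,-2,0],
    [-65,-2.8,0],
    [-85,-3.6,0],
    [-105,-4.4,0],
    [-125,-5.3,0],
    [-145,-6,0],
    [-160,-6.7,0],
    [-167,-7,0],
  ],
  grip=[-1,-1,-1,-1,-1,-1,-1,-1,-1,-1],
)

```text
time: 43.88
tool_pos: [410.1, 268.3, 124.6]
tcp_rot: [3.136, 0.004, 1.611]
contact_force: [1.6, 3.3, -0.1]
grip_width: 8.7
```

Emit:
servo_tool(
  angular=[
    [0,0,0],
    [0,0,0],
    [0,0,0],
    [0,0,0],
    [0,0,0],
    [0,0,0],
  ],
  slide=[
    [-2,-0.1,0],
    [-4,-0.2,0],
    [-6,-0.3,0],
    [-8,-0.3,0],
    [-8,-0.3,0],
    [-8,-0.3,0],
  ],
  grip=[-1,-1,-1,-1,-1,-1],
)

```text
time: 44.38
tool_pos: [404.5, 268.1, 124.5]
tcp_rot: [3.136, 0.004, 1.61]
contact_force: [0.2, 5.6, 4.4]
grip_width: 8.9
```

Emit:
servo_tool(
  angular=[
    [0,0,0],
    [0,0,0],
    [0,0,0],
    [0,0,0],
  ],
  slide=[
    [-1,0,0],
    [-2,-0.1,0],
    [-3,-0.1,0],
    [-3,-0.1,0],
  ],
  grip=[-1,-1,-1,-1],
)

```text
time: 44.72
tool_pos: [402.8, 268.0, 124.6]
tcp_rot: [3.134, 0.004, 1.61]
contact_force: [4.7, 5.8, 0.5]
grip_width: 9.1
```

Emit:
servo_tool(
  angular=[
    [0,0,0],
    [0,0,0],
    [0,0,0],
    [0,0,0],
  ],
  slide=[
    [-1,0,0],
    [-2,0,0],
    [-3,0,0],
    [-3,0,0],
  ],
  grip=[-1,-1,-1,-1],
)

```text
time: 45.05
tool_pos: [402.7, 268.0, 124.6]
tcp_rot: [3.128, 0.003, 1.61]
contact_force: [14.1, 3.3, -7.3]
grip_width: 8.5
```

Emit:
servo_tool(
  angular=[
    [0,0,0],
    [0,0,0],
    [0,0,0],
    [0,0,0],
    [0,0,0],
    [0,0,0],
    [0,0,0],
    [0,0,0],
    [0,0,0],
    [0,0,0],
  ],
  slide=[
    [2,0,0],
    [3,0,0],
    [3,0,0],
    [3,0,0],
    [3,0,0],
    [3,0,15],
    [3,0,40],
    [0,0,70],
    [-10,0,100],
    [-30,10,130],
  ],
  grip=[-1,-0.5,-0.2,0,0,0,0,0,0,0],
)

```text
time: 45.88
tool_pos: [368.0, 276.0, 255.0]
tcp_rot: [3.138, 0.007, 1.608]
contact_force: [0.2, 0.7, 1.3]
grip_width: 45.8
```

Emit:
servo_tool(
  angular=[
    [0,0,0],
    [0,0,0],
    [0,0,0],
    [0,0,0],
    [0,0,0],
    [0,0,0],
    [0,0,0],
  ],
  slide=[
    [-20,20,5],
    [-45,45,10],
    [-70,70,15],
    [-95,100,20],
    [-120,130,20],
    [-140,150,20],
    [-140,150,20],
  ],
  grip=[0,0,0,0,0,0,0],
)

```text
time: 46.47
tool_pos: [223.9, 429.8, 273.8]
tcp_rot: [3.139, 0.005, 1.615]
contact_force: [0.0, -0.3, -0.7]
grip_width: 46.0
```

Run:
```python
from cupm import *
ob(); s=cap("scene"); d=cap("side"); cv2.imwrite("pics/sc19.png",s["img"]); cv2.imwrite("pics/s19.png",d["img"])
for c,n in((s,'s'),(d,'d')):
    P=cloud(c).reshape(-1,3); P=P[np.isfinite(P[:,0])]
    m=(P[:,0]>392)&(P[:,0]<425)&(P[:,1]>230)&(P[:,1]<305)&(P[:,2]>126)&(P[:,2]<155); B=P[m]; print(n,'bar',len(B),B.mean(0).round(1) if len(B) else '')
for n in("scene","side"): cupfit(n)
```

```text
t 46.47 [223.9 429.8 273.8] [3.139 0.005 1.615] F [ 0.  -0.3 -0.7] w 46.0 q [ 0.94  0.23  1.54 -0.01  1.37  0.89]
s bar 105 [401.2 266.9 137.9]
d bar 207 [403.6 270.2 140.2]
scene 94 [ 589.8 -354.4] res 1.7 z [70.9 75.7]
side 102 [ 594.3 -349. ] res 1.7 z [69.2 72.8]
```

View pics/sc19.png

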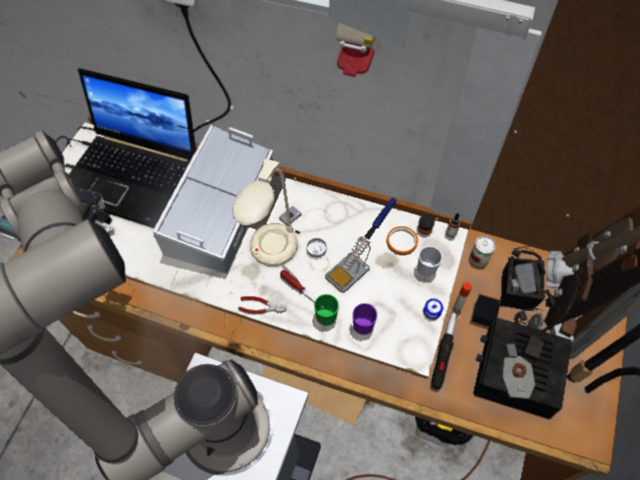

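View pics/s19.png

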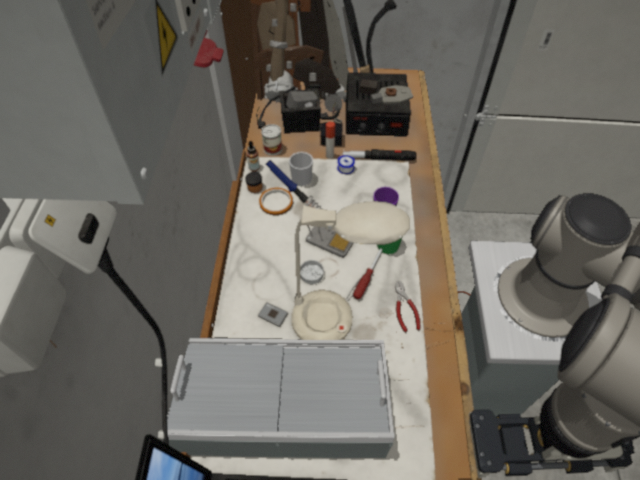

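Both doors look shut, the cup stands upright at side pixel (302,165), and the other desk items are where they were. I'm handing the job in.

```bash
python3 -c "
from plant import bot
print(bot.close_job())"
```

```text
the job is handed in; nothing more can be done
None
```

I handed the job in at about 46 s, with every step done in the order asked.

- **Door opened:** I slid the near door to its stop, behind the far door.
- **Handle:** Only one black bow handle was on the desk, and it now lies flat in the near compartment.
- **Knobs:** I poured the cup into the same compartment. Pictures taken before shutting the door showed all six knobs inside with the handle.
- **Cup:** The empty cup is back on its old spot. In the last check before handing in, its rim was 72 mm up and its centre was about (591, -352) mm.
- **Door shut:** I slid the near door shut until the force rose at its stop. It travelled 174.9 mm of the 175 mm it has.

In the last pictures the far door was shut and the other things on the desk were where they started. The arm was clear of everything. The scene and side cameras put the cup about 4 to 5 mm apart in x and y, so its position is only good to a few millimetres. No check failed.

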